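Load the paint-pigment shaker and set its speed dial by clicks

ROBOT

A 6-joint arm with a two-finger parallel gripper is mounted at the origin on a cart in front of the work surface, level with it; the furniture and walls round the work are solid. World frame = base frame: x ahead of the robot, y to its left, z up, the work surface at z = 0. Lengths are in m, angles in rad, forces in N, time in s.
With the tool pointing down it reaches from about 0.275 to 0.775 m from the base axis. Payload 14.6 kg.
Tool frame: the origin (TCP) lies midway between the tips of the shut fingers; the grasp point (between the pads) lies 19 mm behind it; x points along the fingers, z is the direction in which the jaws open and shut, and the axes are right-handed (so a half turn about x gives the same grasp; the last joint's range is limited). The gripper opens to 85 mm and grips with 20 to 120 N. Pads are 22 mm wide; open, the fingers measure 114 mm over their backs; the gripper's body (76 mm by 85 mm) begins 54 mm behind the grasp point. The pads swing forward as they close: fully open they stand 13 mm farther back than shut.
Start: joints at [-1.329, 0.263, -0.048, 1.259, 0, 1.415], TCP at [0.203, -0.484, 0.231] pointing down, gripper open.
Joint ranges: [-2.65, 2.65], [-0.89, 1.7], [-1.18, 1.37], [-2.13, 2.11], [-1.35, 1.29], [-3.14, 3.14]. Speed limits (rad/s): [1.89, 1.89, 2.57, 2.79, 3.14, 3.14].

INTERFACE

Orientations are given as a unit quaternion [x, y, z, w].
In Python, from bench import * gives the robot as it stands.
- The arm moves only by the tool play_rows, never from a script. Its argument "moves" is a list of rows, each a list of 3 entries, a list of its own where there are three numbers: the shift along the tool's x, y, z in m, then the turn about the tool's x in rad, then the finger opening in m, from 0 to 0.0854. In form: [[[x, y, z], turn, fingers], ...]. A call has 1 to 10 rows; each row is the pose to reach, as a shift and turn from the pose measured when the call began, along the tool's axes at that moment; what a row does not reach only later rows make up. A row lasts 1/10 s, in which the tool goes at most 50 mm and 8.59 degrees, less where a joint would pass 70% of its speed; a pose out of reach is approached as far as the arm can. A call with a gripper value outside its range is refused whole. The fingers move at their own pace and stop on an object; the grip force is fixed at half the most. Time passes only in rows, so rows that repeat a pose let the fingers close. It gives the time, the measured TCP pose, the force and the opening at its end, in the units of the state.
- get_obs(): the state, without advancing time (a new reading comes with each control period).
- read_camera(name): name is "scene" or "top" or "wrist"; returns the picture (420x560x3 uint8, red, green, blue); there is no depth.
- camera_info(name): a dict with "intrinsics" (3x3 intrinsics, pixels), "dist_coeffs" ([k1, k2, p1, p2, k3] as OpenCV has them; the pictures are not rectified), "rvec" (rotation vector, rad) and "tvec" (3), from world to camera coordinates, as OpenCV has them. Camera axes: x right, y down, z forward; pixel columns grow to the right and rows downward; lengths in m; the calibration is good to about 2 mm. A picture is of the moment at which its call begins: read the wrist's pose just before it. camera_info takes no time and is no camera call; for the wrist camera it gives the pose at the moment of the call.
- job_done(): hands the job in, once; it reports no verdict.
The state is a dict: "time": time; "joint_pos": joint angles; "qvel": joint speeds; "joint_torque": joint torques, N m; "tool_pos": TCP position; "eef_rot": TCP orientation; "wrist_force": force on the tool from outside, world axes, zero at the start; "ft_torque": the same for the moment, N m; "gripper_width": finger opening in m.
Only numpy, scipy, OpenCV 4.12 (cv2) and the standard library are available. Lean on these libraries where they do the work, as an engineer would, in place of code of your own. Each camera call takes 0.05 s, during which the arm holds its last target.

TASK

Get the shaker ready to disperse the pigment: stand both wide tins upright in the shaker's two bays, one in each, seated right down on the platform; set them down, do not drop them. Set the speed dial clockwise to its eighth click counted from the off stop, without running past it, and leave the narrow tins and the dropper bottles standing where they are.

Things in the scene. Friction and masses are not known exactly. Their poses are not given: they have to be found in the camera images.
- shaker: Grey orbital shaker, fixed, 235 (x) x 220 (y) mm, housing 52 mm high. Origin under its middle on the table; x from its control side (front) to the rear. At the rear (x 6 to 104, y -98 to 98 mm) an aluminium platform, top at 62 mm, with two bays of bent steel. At the front a control pod (x -119 to -33, y -60 to 60 mm, 84 mm high) with the speed dial.
- bay_0 (a point): Middle of the left bay's floor (55, 45, 62 mm in the shaker's frame). Bay inside 67 mm along the shaker's x, 41 mm along its y. Its ends are closed by 36 mm wide plates as tall as a wide tin (80 mm, flared outward for 10 mm more); its long sides have only lips, 12 mm high plus 6 mm flare: a tin goes in held by its broad faces, not by its ends. 37 mm lie free between the two bays' lips.
- bay_1 (a point): The same point of the equal right bay (55, -45, 62 mm in the shaker's frame).
- dial (a joint): Speed dial angle, rad, growing clockwise seen from above; upright axis. Sprung detents every 24 degrees (0.4189 rad): off stop 0, first click 0.419, sixth 2.513, eighth 3.351, twelfth 5.027 (end stop). The bar points along the shaker's x axis turned anticlockwise by 2.513 minus this angle. It starts at the second to fifth click. Let go, it falls into the nearest detent; 0.2 N m pushes it on.
- dial_grip (a point): On the dial's axis, 112 mm above the table (-76, 0 mm in the shaker's frame). Black bar-grip pointer knob: upright bar 16 mm thick, 50 mm long, 90 to 124 mm high, on a 51 mm disc. A white line marks its pointer end, which aims at white marks on the pod, one per click, long at off, 4, 8, 12, off also broader. At click 6 the bar points along the shaker's +x.
- wide_tin_0: Wide rectangular bare steel slip-lid tin, 60 (x) x 36 (y) x 80 (z) mm, 0.25 to 0.5 kg, origin at the centre of its underside. It starts in one of the rack's three slots, where fingers reach only its two 36 mm wide ends.
- wide_tin_1: A second, equal wide tin; it starts standing on the table to the right of the shaker with a dropper bottle near one of its ends, its broad faces free.
- rack: Dark sheet-steel rack, fixed. Origin under its middle; base 52 (x) x 150 (y) x 4 mm; three slots, 41 mm wide, at y -44, 0, +44 mm between upright plates 34 mm long in x, 3 mm thick, up to 84 mm above the table. A wide tin's ends (facing +-x) stand 13 mm out of the slot; its top is level with the plates. Between rack and shaker the front of the table is free but for bottle_4.
- narrow_tin_0: Narrow steel tin, 40 x 36 x 62 mm, origin at the centre of its underside, in another slot of the rack; stays there.
- narrow_tin_1: As narrow_tin_0, in the third slot; stays there.
- bottle_0: Dropper bottle, 31 mm across, 89 mm high, origin at the centre of its underside; stands near one end of wide_tin_1; stays.
- bottle_1: Dropper bottle, 31 mm across, 93 mm high, origin at the centre of its underside; behind, between rack and shaker; stays.
- bottle_2: Dropper bottle, 31 mm across, 91 mm high, origin at the centre of its underside; behind, between rack and shaker; stays.
- bottle_3: Dropper bottle, 31 mm across, 91 mm high, origin at the centre of its underside; near the front edge, right of the middle; stays.
- bottle_4: Dropper bottle, 31 mm across, 87 mm high, origin at the centre of its underside; in front, left of the shaker's pod; stays.

How it is judged:
By the outcome, as a careful person would: the job done as asked, in the order asked, and still so for the second after the job is handed in, with the robot touching nothing.
It also fails if it takes over 72 s, if anything falls off the work surface, if the arm or the gripper's body presses on something with over 40 N, if the wrist force passes 120 N, or if a joint passes its speed limit or range.

## Working session

There is one attempt and no reset: what is moved stays moved. The work goes in short steps, Python scripts to look and compute and a tool call to move; the robot and the scene stay as the last step left them, time stands still between calls to the robot, and variables do not carry over. Pictures are saved under pics/ and viewed, and the job is handed in when it is done.

Besides the shell and the picture viewer there is one more tool, called after ">>>" as name([rows], argument=value, ...), one row to a line, values as JSON. play_rows: Moves the arm, as the interface text tells. Its arguments: {"type":"object","properties":{"moves":{"type":"array","items":{"type":"array"}}},"required":["moves"]}

```bash
mkdir -p pics; ls
python3 - <<'E'
from bench import *
import cv2
o=get_obs()
print({k:(v if not hasattr(v,'round') else v) for k,v in o.items()})
for n in ("scene","top","wrist"):
    im=read_camera(n); cv2.imwrite(f"pics/{n}0.png",im[:,:,::-1])
    print(n,camera_info(n))
E
```

```text
pics
{'time': 0.0, 'joint_pos': array([-1.32930245e+00,  2.63532193e-01, -4.89358428e-02,  1.25938868e+00,
        2.05710361e-05,  1.41548994e+00]), 'qvel': array([-1.01654597e-03,  1.72606084e-03,  1.89022035e-03, -1.09029747e-05,
       -2.23041845e-04, -2.54407079e-05]), 'joint_torque': array([-1.62437060e-03, -6.37607360e+01,  3.84568262e+01,  1.38366222e-02,
        1.17823802e-04, -3.51495225e-05]), 'tool_pos': array([ 0.20282897, -0.4839461 ,  0.23082069]), 'eef_rot': array([ 0.39189977,  0.58901341, -0.39138219,  0.58847069]), 'wrist_force': array([-0.94728614,  0.4842919 ,  0.6688024 ]), 'ft_torque': array([ 0.00976648, -0.03251059, -0.05455985]), 'gripper_width': 0.08516171960911009}
scene {'intrinsics': array([[474.52168658,   0.        , 283.15216216],
       [  0.        , 474.52168658, 202.9314592 ],
       [  0.        ,   0.        ,   1.        ]]), 'dist_coeffs': array([-0.00492446,  0.        ,  0.        ,  0.        ,  0.        ]), 'rvec': array([ 0.91710288, -2.13430381,  1.3819538 ]), 'tvec': array([0.3579463 , 0.25707793, 0.80738754])}
top {'intrinsics': array([[424.10915282,   0.        , 278.92364387],
       [  0.        , 424.10915282, 209.81241457],
       [  0.        ,   0.        ,   1.        ]]), 'dist_coeffs': array([-0.0690209,  0.       ,  0.       ,  0.       ,  0.       ]), 'rvec': array([ 2.18182136, -2.16154132,  0.09018365]), 'tvec': array([0.00636302, 0.55320243, 1.04235201])}
wrist {'intrinsics': array([[291.69596965,   0.        , 278.19332125],
       [  0.        , 291.69596965, 208.37740982],
       [  0.        ,   0.        ,   1.        ]]), 'dist_coeffs': array([-0.01541032,  0.        ,  0.        ,  0.        ,  0.        ]), 'rvec': array([-2.39597382,  1.59334788,  0.24765612]), 'tvec': array([-0.52427166, -0.03876909,  0.38008882])}
```

View pics/top0.png

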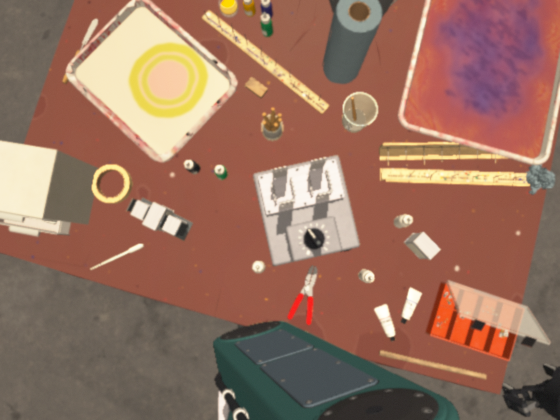

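View pics/scene0.png

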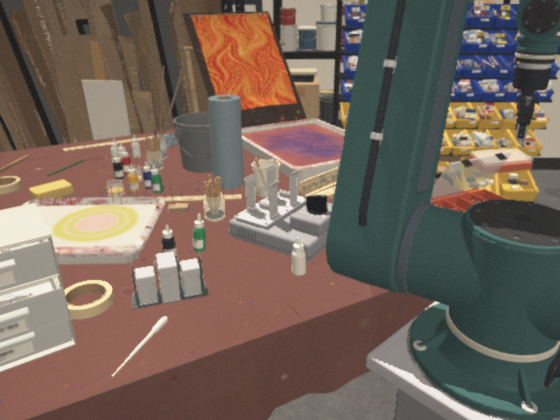

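View pics/wrist0.png

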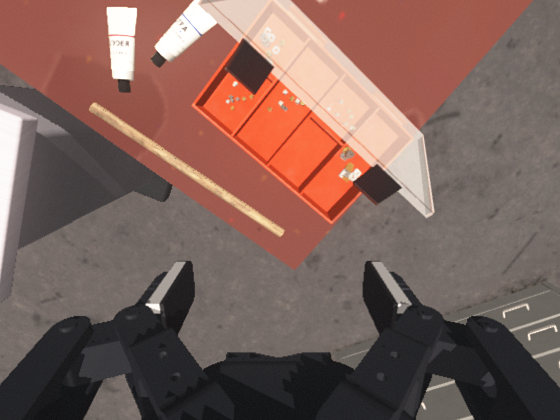

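Top: the rack is at about (160,218), the shaker at about (307,210) with its dial at (313,238), and the free wide tin at about (422,245). Next I'll zoom in.

```bash
cat > h.py <<'E'
import numpy as np, cv2
from bench import *
def proj(n,P,ci=None):
    c=ci or camera_info(n)
    return cv2.projectPoints(np.atleast_2d(np.array(P,float)),c['rvec'],c['tvec'],c['intrinsics'],c['dist_coeffs'])[0][:,0]
def p2w(n,uv,z,ci=None):
    c=ci or camera_info(n)
    uv=np.atleast_2d(np.array(uv,float))
    xy=cv2.undistortPoints(uv[:,None],c['intrinsics'],c['dist_coeffs'])[:,0]
    R=cv2.Rodrigues(c['rvec'])[0]; C=-R.T@c['tvec']
    d=np.c_[xy,np.ones(len(xy))]@R
    return C+d*((z-C[2])/d[:,2])[:,None]
def crop(src,dst,x0,y0,w,h,s):
    im=cv2.imread(src)[y0:y0+h,x0:x0+w]
    im=cv2.resize(im,None,fx=s,fy=s,interpolation=cv2.INTER_CUBIC)
    for i in range(0,w,10):
        cv2.line(im,(int((i+.5)*s),0),(int((i+.5)*s),4 if (x0+i)%50 else 12),(0,255,255),1)
    cv2.imwrite(dst,im)
E
python3 - <<'E'
from h import *
crop('pics/top0.png','pics/top0_shaker.png',240,145,130,125,5)
crop('pics/top0.png','pics/top0_rack.png',115,150,130,120,5)
crop('pics/top0.png','pics/top0_tin.png',340,195,120,100,6)
E
```

```text
(no output)
```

View pics/top0_shaker.png

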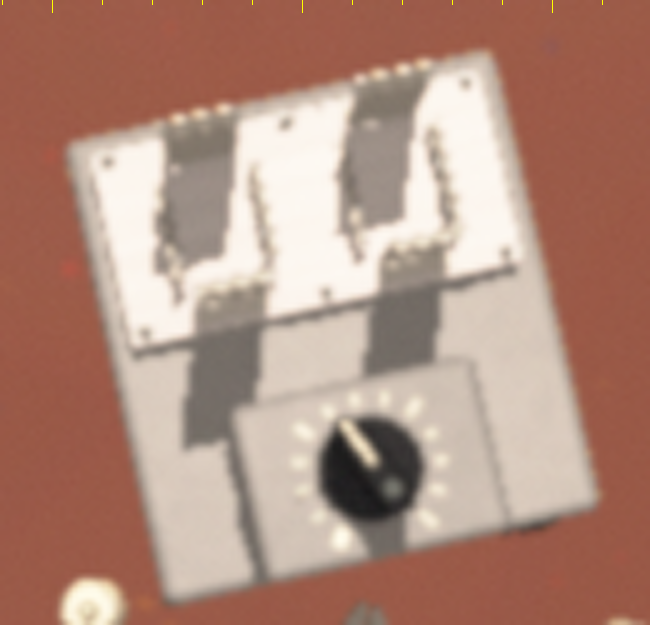

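View pics/top0_rack.png

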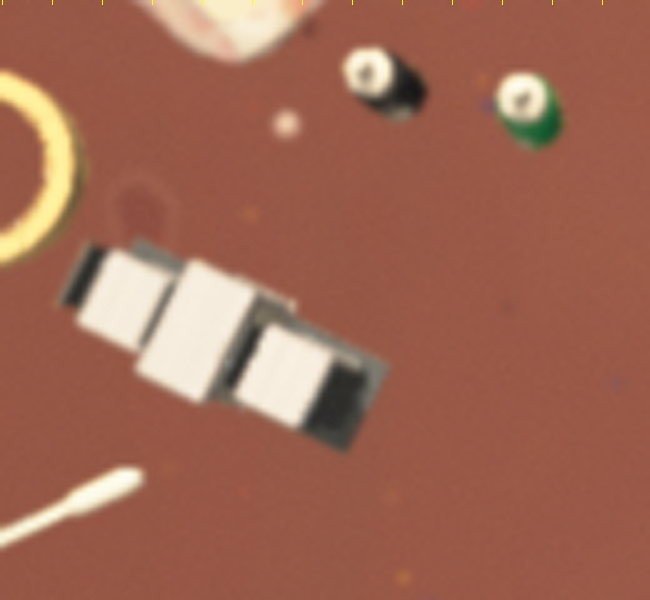

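View pics/top0_tin.png

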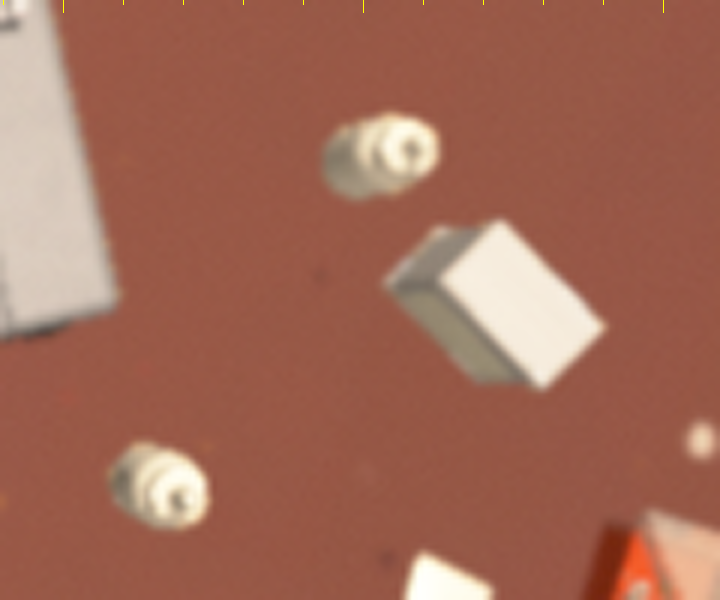

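```bash
cat >> h.py <<'E'
from scipy.optimize import least_squares
def c2p(uv,x0,y0,s): return (np.array(uv,float)+.5)/s-.5+[x0,y0]
def place(p,L):
    L=np.atleast_2d(np.array(L,float)); c,s=np.cos(p[2]),np.sin(p[2])
    return np.c_[p[0]+c*L[:,0]-s*L[:,1],p[1]+s*L[:,0]+c*L[:,1],L[:,2]]
def fit(n,L,uv,p0,ci=None):
    ci=ci or camera_info(n)
    r=least_squares(lambda p:(proj(n,place(p,L),ci)-uv).ravel(),p0,loss='soft_l1')
    return r.x,(proj(n,place(r.x,L),ci)-uv)
E
python3 - <<'E'
from h import *
np.set_printoptions(precision=4,suppress=True)
c=camera_info('top');R=cv2.Rodrigues(c['rvec'])[0];print('camC',-R.T@c['tvec'])
L=[(.1175,.11,.052),(.1175,-.11,.052),(-.1175,-.11,.052),(-.1175,.11,.052)]
L+=[(.104,-.098,.062),(.006,-.098,.062),(.006,.098,.062)]
L+=[(-.033,.06,.084),(-.033,-.06,.084),]
uv=c2p([(68,145),(492,52),(597,503),(168,600),(483,65),(517,265),(134,350),(235,408),(468,360)],240,145,5)
p,r=fit('top',L,uv,[.5,0,.2]);print('shaker',p,'\n',r)
for q in [(55,45,62),(55,-45,62),(-76,0,112)]: print(place(p,np.array(q)/1000))
# tin1: top face corners z=.08
uv=c2p([(500,220),(605,327),(544,388),(439,281)],340,195,6)
# top face: long edges (500,220)-(605,327)
T=[(.03,.018,.08),(-.03,.018,.08),(-.03,-.018,.08),(.03,-.018,.08)]
w=p2w('top',uv,.08);print(w, np.linalg.norm(np.diff(w,axis=0),axis=1))
for y0 in (.8,-.8,2.4,-2.4):
    q,r=fit('top',T,uv,[*w[:,:2].mean(0),y0]);print('tin1',q,abs(r).max())
# tin0
uv=c2p([(193,260),(257,290),(202,404),(136,368)],115,150,5)
w=p2w('top',uv,.084);print(w, np.linalg.norm(np.diff(w,axis=0),axis=1))
T0=[(.03,.018,.084),(.03,-.018,.084),(-.03,-.018,.084),(-.03,.018,.084)]
print('tin0',fit('top',T0,uv,[*w[:,:2].mean(0),-.5]))
for n,uv in dict(b0=(408,150),b3=(178,498)).items(): print(n,p2w('top',c2p(uv,340,195,6),.089))
print('b4',p2w('top',c2p((90,607),240,145,5),.087))
print('b1,2',p2w('top',c2p([(368,73),(522,100)],115,150,5),.092))
E
```

```text
camC [0.4569 0.0033 1.088 ]
shaker [ 0.5538 -0.0549  0.2275] 
 [[-1.1718 -1.3386]
 [ 0.5174 -1.6646]
 [ 1.5328  0.7123]
 [-0.7878  1.0424]
 [-0.6184  1.1239]
 [ 1.7822 -0.2445]
 [-0.1842  0.1325]
 [-1.5415  0.3617]
 [ 1.1761 -0.9878]]
[[0.5972 0.0014 0.062 ]]
[[ 0.6175 -0.0863  0.062 ]]
[[ 0.4797 -0.072   0.112 ]]
[[ 0.4998 -0.3335  0.08  ]
 [ 0.4575 -0.3751  0.08  ]
 [ 0.4333 -0.3501  0.08  ]
 [ 0.4754 -0.3085  0.08  ]] [0.0593 0.0349 0.0592]
tin1 [ 0.4665 -0.3418  1.8523] 24.7440147073159
tin1 [ 0.4666 -0.3418 -0.3021] 24.484441095875297
tin1 [ 0.4665 -0.3418  1.8523] 24.744021769113033
tin1 [ 0.4665 -0.3418 -4.4309] 24.743987522081056
[[0.5649 0.3131 0.084 ]
 [0.5507 0.2815 0.084 ]
 [0.4958 0.3063 0.084 ]
 [0.5126 0.3389 0.084 ]] [0.0347 0.0602 0.0367]
tin0 (array([ 0.531 ,  0.31  , -0.4433]), array([[-0.0784, -0.3949],
       [ 0.2766,  0.1242],
       [-0.1124, -0.1588],
       [-0.0783,  0.4345]]))
b0 [[ 0.5268 -0.2942  0.089 ]]
b3 [[ 0.39   -0.2018  0.089 ]]
b4 [[0.4147 0.0598 0.087 ]]
b1,2 [[0.6548 0.2293 0.092 ]
 [0.6421 0.1549 0.092 ]]
```

Run:
```python
from h import *
p=[0.5538,-0.0549,.2275]
im=cv2.imread('pics/top0.png')[145:270,240:370]; s=6
im=cv2.resize(im,None,fx=s,fy=s,interpolation=cv2.INTER_CUBIC)
def rect(x0,x1,y0,y1,z,col):
    q=proj('top',place(p,[(x0,y0,z),(x1,y0,z),(x1,y1,z),(x0,y1,z)]))
    q=((q-[240,145]+.5)*s-.5)
    cv2.polylines(im,[np.round(q*16).astype(int).reshape(-1,1,2)],True,col,1,cv2.LINE_AA,4)
rect(-.1175,.1175,-.11,.11,.052,(0,255,0))
rect(.006,.104,-.098,.098,.062,(255,0,0))
rect(-.119,-.033,-.06,.06,.084,(0,0,255))
for y in(.045,-.045): rect(.055-.0335,.055+.0335,y-.0205,y+.0205,.062,(255,0,255))
for y in(.045,-.045): rect(.055-.0335,.055+.0335,y-.018,y+.018,.142,(255,255,0))
cv2.imwrite('pics/ov0.png',im)
```

```text
(no output)
```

View pics/ov0.png

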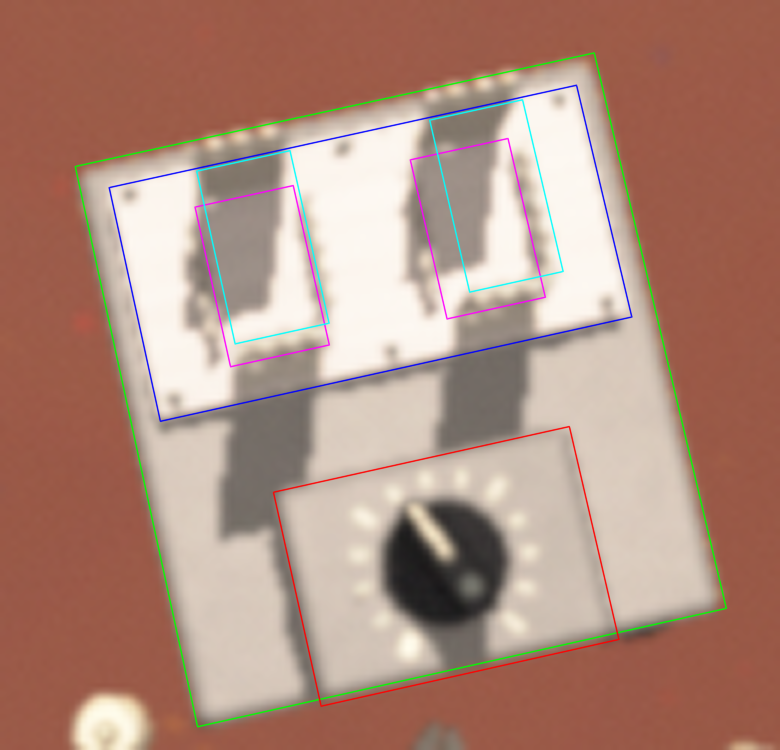

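```bash
cat >> h.py <<'E'
from scipy.spatial.transform import Rotation as Ro
def plan(x,y,z,jaw_deg,flip=False):
    """shift in tool axes and turn to reach TCP x,y,z with jaw axis along jaw_deg (mod 180)"""
    o=get_obs(); M=Ro.from_quat(o['eef_rot']).as_matrix()
    d=M.T@(np.array([x,y,z])-o['tool_pos'])
    a=np.degrees(np.arctan2(M[1,2],M[0,2])); 
    # turn about tool x (down): positive turn = clockwise from above when x is down
    t=-((jaw_deg-a+90)%180-90)*np.sign(-M[2,0])
    print('t',round(o['time'],2),'tcp',o['tool_pos'].round(4),'jaw',round(a,2),'down',M[:,0].round(4),'q',o['joint_pos'].round(3),'w',round(o['gripper_width'],4),'F',o['wrist_force'].round(1))
    print('  shift',d.round(4),'turn',round(np.radians(t),4),'rows',max(np.linalg.norm(d)/.05,abs(t)/8.59))
E
python3 -c "
from h import *
plan(.4665,-.3418,.231,134.5)
plan(.4665,-.3418,.036,134.5)
"
```

```text
t 0.15 tcp [ 0.2028 -0.484   0.2309] jaw -67.27 down [-2.e-04  8.e-04 -1.e+00] q [-1.329  0.263 -0.049  1.259 -0.     1.415] w 0.0857 F [-0.1 -0.5 -0.2]
  shift [-0.      0.2981 -0.0293] turn -0.3799 rows 5.9915201562193054
t 0.15 tcp [ 0.2028 -0.484   0.2309] jaw -67.27 down [-2.e-04  8.e-04 -1.e+00] q [-1.329  0.263 -0.049  1.259 -0.     1.415] w 0.0857 F [-0.1 -0.5 -0.2]
  shift [ 0.195   0.2981 -0.0291] turn -0.3799 rows 7.1482833346616745
```

>>> play_rows([
  [[-0.01,0.045,-0.004],-0.06,0.0854],
  [[-0.01,0.09,-0.009],-0.13,0.0854],
  [[-0.01,0.14,-0.014],-0.19,0.0854],
  [[-0.01,0.19,-0.019],-0.25,0.0854],
  [[-0.01,0.24,-0.024],-0.32,0.0854],
  [[0,0.298,-0.029],-0.38,0.0854],
  [[0,0.298,-0.029],-0.38,0.0854],
  [[0,0.298,-0.029],-0.38,0.0854],
])

```text
time: 0.95
tool_pos: [0.4674, -0.341, 0.2302]
eef_rot: [0.273, 0.653, -0.272, 0.652]
wrist_force: [-0.9, 0.1, 0.4]
gripper_width: 0.0859
```

Run:
```python
from h import *
plan(.4665,-.3418,.036,134.5)
c=camera_info('wrist'); im=read_camera('wrist'); cv2.imwrite('pics/w1.png',im[:,:,::-1])
import pickle; pickle.dump(c,open('w1.pkl','wb'))
R=cv2.Rodrigues(c['rvec'])[0];print('C',-R.T@c['tvec'],R[2])
T=[(.03,.018,.08),(-.03,.018,.08),(-.03,-.018,.08),(.03,-.018,.08)]
print(proj('wrist',place((.4665,-.3418,.777),T),c))
```

```text
t 0.95 tcp [ 0.4674 -0.341   0.2302] jaw -45.37 down [-0.0011  0.0017 -1.    ] q [-0.771  0.358  0.09   1.304  0.     1.591] w 0.0859 F [-0.9  0.1  0.4]
  shift [ 0.1942 -0.0013  0.0003] turn 0.0024 rows 3.8849525709280694
C [ 0.52282767 -0.28690588  0.37257884] [-0.21583642 -0.20938112 -0.95371599]
[[260.68241304 167.04818718]
 [261.57599436 222.96718005]
 [295.26139701 223.06477664]
 [296.42749612 167.13796048]]
```

View pics/w1.png

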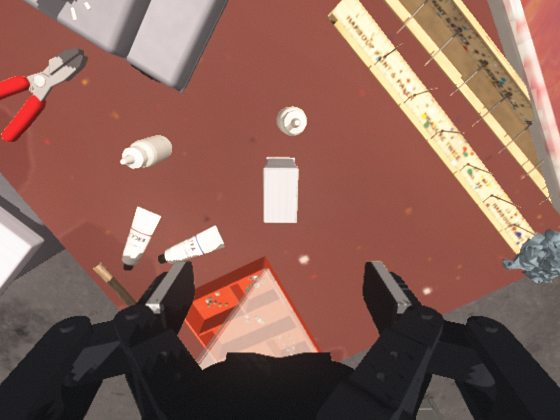

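Run:
```python
from h import *
crop('pics/w1.png','pics/w1c.png',240,145,80,95,7)
```

```text
(no output)
```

View pics/w1c.png

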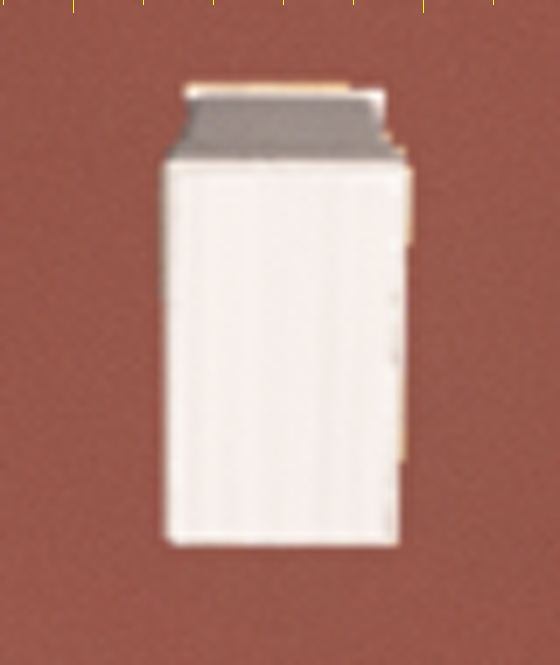

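Run:
```python
from h import *
import pickle; c=pickle.load(open('w1.pkl','rb'))
uv=c2p([(166,162),(168,544),(400,544),(405,162)],240,145,7)
T=[(.03,.018,.08),(-.03,.018,.08),(-.03,-.018,.08),(.03,-.018,.08)]
q,r=fit('wrist',T,uv,(.4665,-.3418,.777),c); print(q,np.degrees(q[2]),r)
plan(q[0],q[1],.036,np.degrees(q[2])+90)
```

```text
[ 0.46776934 -0.34311105  0.77792882] 44.572038304159264 [[-0.819248   -0.63152897]
 [-0.26202535  0.71374369]
 [ 0.28091672  0.78166925]
 [ 0.78340155 -0.5738535 ]]
t 1.0 tcp [ 0.4664 -0.3419  0.2306] jaw -45.46 down [-0.001   0.0012 -1.    ] q [-0.774  0.357  0.089  1.304  0.     1.591] w 0.0853 F [-1.2 -1.4 -0.1]
  shift [1.946e-01 1.000e-04 2.100e-03] turn -0.0005 rows 3.8930683450749823
```

>>> play_rows([
  [[0.045,0,0.002],0,0.0854],
  [[0.09,0,0.002],0,0.0854],
  [[0.135,0,0.002],0,0.07],
  [[0.175,0,0.002],0,0.065],
  [[0.195,0,0.002],0,0.06],
  [[0.197,0,0.002],0,0.03],
  [[0.197,0,0.002],0,0.03],
  [[0.197,0,0.002],0,0.03],
  [[0.197,0,0.002],0,0.03],
  [[0.197,0,0.002],0,0.03],
])

```text
time: 2.0
tool_pos: [0.4678, -0.3434, 0.0344]
eef_rot: [0.273, 0.652, -0.273, 0.652]
wrist_force: [0.0, -0.4, -3.6]
gripper_width: 0.0353
```

Run:
```python
from h import *
plan(.4677,-.3431,.24,134.5)
```

```text
t 2.0 tcp [ 0.4678 -0.3434  0.0344] jaw -45.46 down [-2.e-04  4.e-04 -1.e+00] q [-0.774  0.483 -0.269  0.82   0.     1.591] w 0.0353 F [ 0.  -0.4 -3.6]
  shift [-2.056e-01  2.000e-04 -4.000e-04] turn 0.0007 rows 4.1111628940907075
```

>>> play_rows([
  [[-0.03,0,0],0,0],
  [[-0.07,0,0],0,0],
  [[-0.12,0,0],0,0],
  [[-0.17,0,0],0,0],
  [[-0.21,0,0],0,0],
  [[-0.216,0,0],0,0],
])

```text
time: 2.6
tool_pos: [0.4689, -0.3444, 0.2556]
eef_rot: [0.272, 0.65, -0.274, 0.655]
wrist_force: [0.1, 0.3, -5.7]
gripper_width: 0.0353
```

Run:
```python
from h import *
plan(.60,-.20,.25,103)
```

```text
t 2.6 tcp [ 0.4689 -0.3444  0.2556] jaw -45.45 down [ 0.0051 -0.0049 -1.    ] q [-0.774  0.353  0.149  1.361  0.     1.591] w 0.0353 F [ 0.1  0.3 -5.7]
  shift [ 0.0056  0.1947 -0.011 ] turn 0.5506 rows 3.902426516526777
```

>>> play_rows([
  [[0,0.04,-0.002],0.1,0],
  [[0,0.08,-0.004],0.22,0],
  [[0,0.12,-0.006],0.34,0],
  [[0,0.16,-0.008],0.45,0],
  [[0,0.195,-0.011],0.55,0],
  [[0,0.195,-0.011],0.55,0],
  [[0,0.195,-0.011],0.55,0],
  [[0,0.195,-0.011],0.55,0],
])

```text
time: 3.4
tool_pos: [0.5996, -0.2002, 0.2551]
eef_rot: [0.44, 0.551, -0.44, 0.556]
wrist_force: [-0.6, -0.4, -3.5]
gripper_width: 0.0354
```

Run:
```python
from h import *
import pickle
plan(.6175,-.0863,.25,103)
c=camera_info('wrist'); im=read_camera('wrist'); cv2.imwrite('pics/w2.png',im[:,:,::-1])
pickle.dump(c,open('w2.pkl','wb'))
```

```text
t 3.4 tcp [ 0.5996 -0.2002  0.2551] jaw -76.94 down [ 0.0043 -0.0047 -1.    ] q [-4.500e-01  4.470e-01  3.000e-01  1.418e+00 -2.000e-03  2.464e+00] w 0.0354 F [-0.6 -0.4 -3.5]
  shift [ 0.0046  0.0432 -0.107 ] turn 0.0011 rows 2.3089021635997256
```

View pics/w2.png

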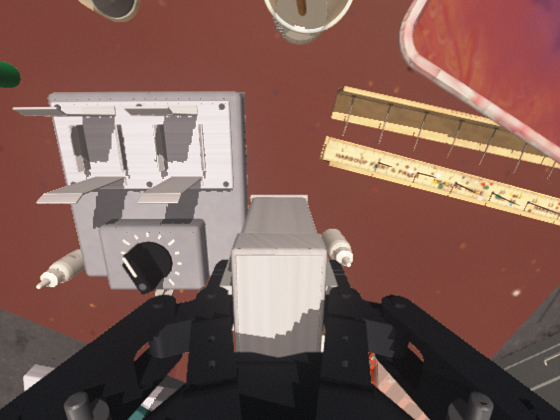

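Run:
```python
from h import *
crop('pics/w2.png','pics/w2c.png',10,80,250,220,3)
crop('pics/w2.png','pics/w2d.png',45,90,180,105,4.4)
```

```text
(no output)
```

View pics/w2c.png

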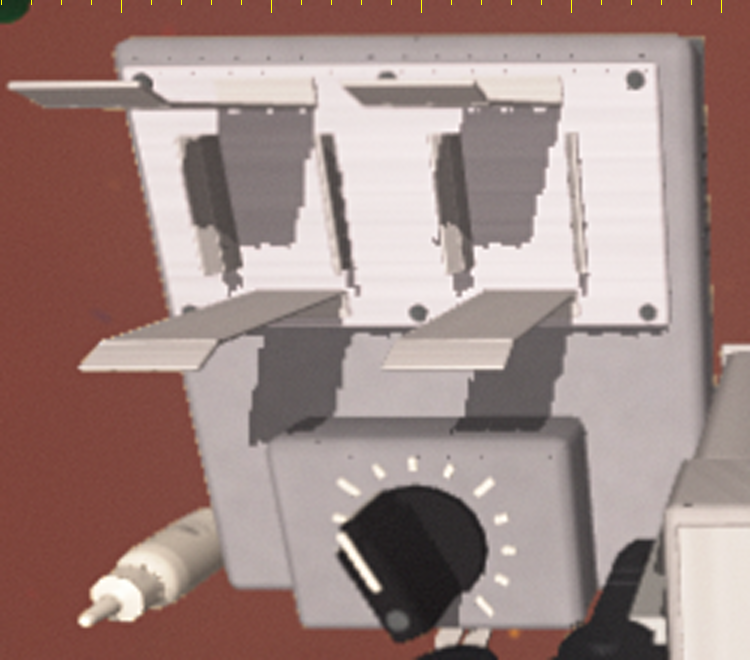

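View pics/w2d.png

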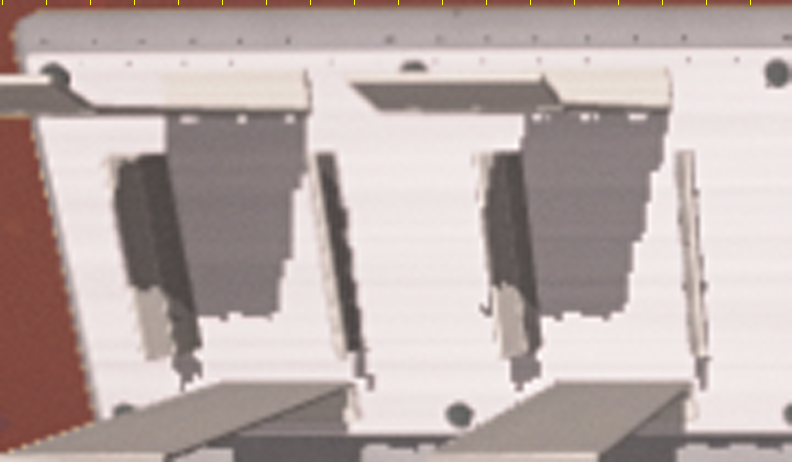

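Run:
```python
from h import *
import pickle
np.set_printoptions(precision=4,suppress=True)
c=pickle.load(open('w2.pkl','rb'))
z=.062
L=[(.0885,-.027,z),(.0885,-.063,z),(.0885,.063,z),(.0885,.027,z),(.0215,-.027,z),(.0215,-.063,z),(.0215,.063,z),(.0215,.027,z)]
uv=c2p([(525,113),(668,108),(165,113),(307,110),(555,381),(690,382),(222,382),(355,382)],45,90,4.4)
p,r=fit('wrist',L,uv,[.5538,-.0549,.2275],c);print(p,'\n',r)
p2,r=fit('wrist',L+[(.104,.098,z),(.104,-.098,z),(.006,-.098,z)],np.vstack([uv,c2p([(117,66),(657,65),(668,327)],10,80,3)]),p,c);print(p2,'\n',r)
for q in [(55,45,62),(55,-45,62),(-76,0,112)]: print(place(p2,np.array(q)/1000))
im=cv2.resize(cv2.imread('pics/w2.png')[80:300,10:260],None,fx=3,fy=3,interpolation=cv2.INTER_CUBIC)
def rect(x0,x1,y0,y1,z,col,p=p2):
    q=proj('wrist',place(p,[(x0,y0,z),(x1,y0,z),(x1,y1,z),(x0,y1,z)]),c)
    q=((q-[10,80]+.5)*3-.5)
    cv2.polylines(im,[np.round(q*16).astype(int).reshape(-1,1,2)],True,col,1,cv2.LINE_AA,4)
rect(-.1175,.1175,-.11,.11,.052,(0,255,0))
rect(.006,.104,-.098,.098,.062,(255,0,0))
rect(-.119,-.033,-.06,.06,.084,(0,0,255))
for y in(.045,-.045): rect(.055-.0335,.055+.0335,y-.0205,y+.0205,.062,(255,0,255))
rect(-.076,-.0759,-.025,.025,.124,(0,255,255))
cv2.imwrite('pics/ov2.png',im)
```

```text
[ 0.5564 -0.0549  0.2348] 
 [[-0.1179 -0.0889]
 [ 0.0915  0.7074]
 [ 0.5202  0.9199]
 [ 0.5933  1.1712]
 [ 0.0173 -0.7637]
 [ 0.1767 -1.2592]
 [-0.9146 -0.2722]
 [-0.6006 -0.5678]]
[ 0.5562 -0.0548  0.2286] 
 [[ 0.2224  0.3081]
 [ 0.4373  1.3163]
 [ 0.7887  0.7893]
 [ 0.9003  1.251 ]
 [-0.016  -0.408 ]
 [ 0.1475 -0.7154]
 [-1.0092 -0.3853]
 [-0.6621 -0.4938]
 [-0.2092 -0.1887]
 [-0.6369 -0.9299]
 [-0.0885 -0.0474]]
[[0.5995 0.0015 0.062 ]]
[[ 0.6199 -0.0861  0.062 ]]
[[ 0.4821 -0.072   0.112 ]]
```

View pics/ov2.png

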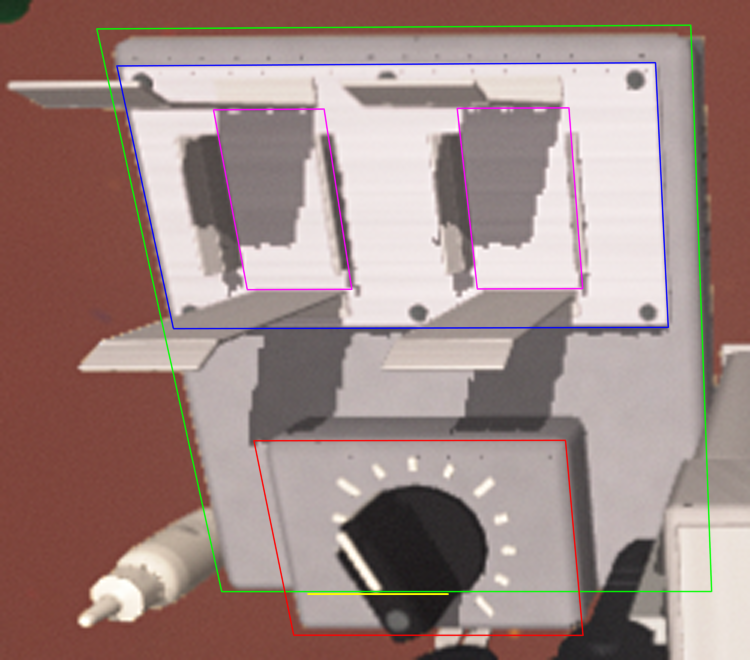

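Run:
```python
from h import *
import pickle
c=pickle.load(open('w2.pkl','rb'))
crop('pics/w2.png','pics/w2e.png',220,185,115,175,3.4)
o=get_obs()
T=[(.03,.018,.0456),(.03,-.018,.0456),(-.03,.018,.0456),(-.03,-.018,.0456),(.03,.018,-.0344),(.03,-.018,-.0344)]
a=np.radians(-76.94+90)
W=place((*o['tool_pos'][:2],a),T)+[0,0,o['tool_pos'][2]]
q=proj('wrist',W,c); print(o['tool_pos'],q,(q-[220,185]+.5)*3.4-.5)
```

```text
[ 0.59953395 -0.2004692   0.25531327] [[230.68909229 252.76027818]
 [329.28618798 252.55504215]
 [237.72552664 379.85868135]
 [321.70614739 379.5122398 ]
 [249.91423999 196.10601066]
 [307.35871106 196.03944602]] [[ 37.5429138  231.58494581]
 [372.77303912 230.8871433 ]
 [ 61.46679059 663.71951658]
 [347.00090112 662.54161532]
 [102.90841598  38.96043624]
 [298.21961761  38.73411648]]
```

View pics/w2e.png

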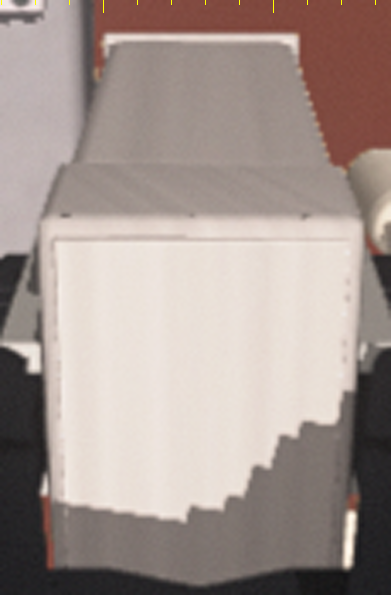

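Run:
```python
from h import *
plan(.6199,-.0861,.255,103.1)
```

```text
t 3.45 tcp [ 0.5995 -0.2005  0.2553] jaw -76.98 down [ 0.0046 -0.0048 -1.    ] q [-4.500e-01  4.470e-01  3.000e-01  1.418e+00 -2.000e-03  2.464e+00] w 0.0355 F [-0.4 -0.5 -3.4]
  shift [-1.000e-04  4.560e-02 -1.068e-01] turn -0.0014 rows 2.3233759183490243
```

>>> play_rows([
  [[0,0.015,-0.035],0,0],
  [[0,0.03,-0.07],0,0],
  [[0,0.0456,-0.1068],-0.001,0],
  [[0,0.0456,-0.1068],-0.001,0],
  [[0,0.0456,-0.1068],-0.001,0],
  [[0,0.0456,-0.1068],-0.001,0],
])

```text
time: 4.05
tool_pos: [0.6196, -0.0873, 0.2549]
eef_rot: [0.44, 0.551, -0.44, 0.556]
wrist_force: [0.4, 0.9, -3.8]
gripper_width: 0.0355
```

Run:
```python
from h import *
import pickle
plan(.6199,-.0861,.0970,103.1)
c=camera_info('wrist'); im=read_camera('wrist'); cv2.imwrite('pics/w3.png',im[:,:,::-1])
pickle.dump(c,open('w3.pkl','wb'))
```

```text
t 4.05 tcp [ 0.6196 -0.0873  0.2549] jaw -76.98 down [ 0.0046 -0.0051 -1.    ] q [-0.268  0.435  0.279  1.409 -0.004  2.646] w 0.0355 F [ 0.4  0.9 -3.8]
  shift [ 0.1579  0.     -0.0021] turn -0.0014 rows 3.1579510545304794
```

View pics/w3.png

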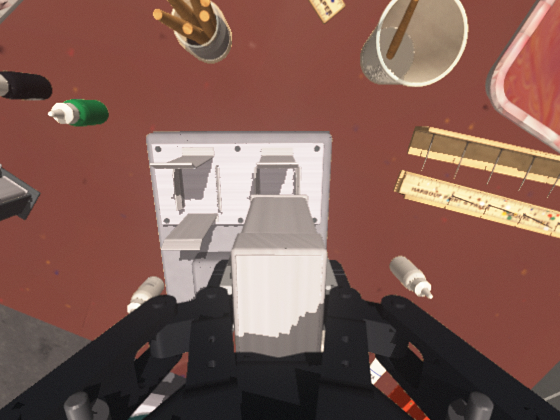

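Run:
```python
from h import *
import pickle
c=pickle.load(open('w3.pkl','rb'))
x0,y0,s=140,125,4
im=cv2.resize(cv2.imread('pics/w3.png')[y0:265,x0:340],None,fx=s,fy=s,interpolation=cv2.INTER_CUBIC)
p2=[.5562,-.0548,.2286]
def rect(xa,xb,ya,yb,z,col,p=p2):
    q=proj('wrist',place(p,[(xa,ya,z),(xb,ya,z),(xb,yb,z),(xa,yb,z)]),c)
    q=((q-[x0,y0]+.5)*s-.5)
    cv2.polylines(im,[np.round(q*16).astype(int).reshape(-1,1,2)],True,col,1,cv2.LINE_AA,4)
rect(.006,.104,-.098,.098,.062,(255,0,0))
for y in(.045,-.045): rect(.055-.0335,.055+.0335,y-.0205,y+.0205,.062,(255,0,255))
cv2.imwrite('pics/ov3.png',im)
```

```text
(no output)
```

View pics/ov3.png

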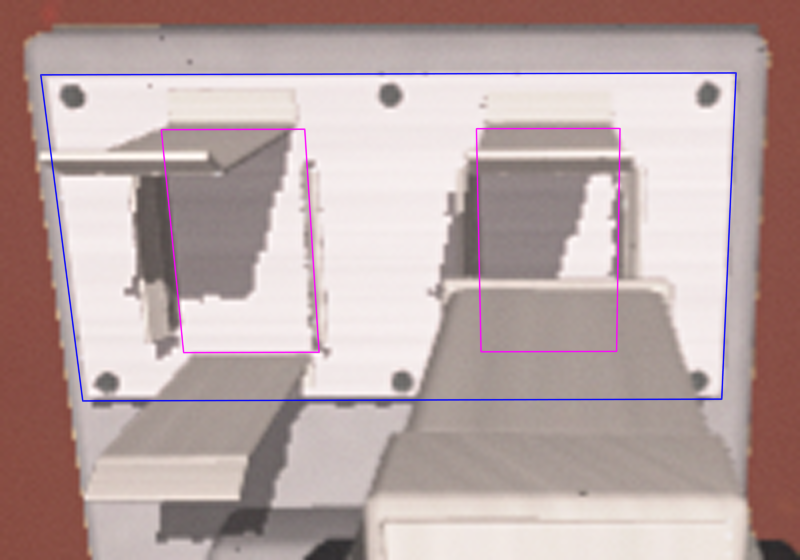

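>>> play_rows([
  [[0,0,-0.0021],0,0],
  [[0.03,0,-0.0021],-0.001,0],
  [[0.06,0,-0.0021],-0.001,0],
  [[0.085,0,-0.0021],-0.001,0],
  [[0.105,0,-0.0021],-0.001,0],
  [[0.12,0,-0.0021],-0.001,0],
  [[0.13,0,-0.0021],-0.001,0],
  [[0.13,0,-0.0021],-0.001,0],
])

```text
time: 4.9
tool_pos: [0.6191, -0.0864, 0.1238]
eef_rot: [0.439, 0.552, -0.441, 0.555]
wrist_force: [-1.4, -0.5, -3.1]
gripper_width: 0.0353
```

Run:
```python
from h import *
plan(.6199,-.0861,.0970,103.1)
```

```text
t 4.9 tcp [ 0.6191 -0.0864  0.1238] jaw -76.98 down [ 0.0028 -0.0046 -1.    ] q [-0.267  0.478 -0.006  1.082 -0.004  2.647] w 0.0353 F [-1.4 -0.5 -3.1]
  shift [ 0.0268  0.0008 -0.0002] turn -0.0014 rows 0.5360519050880033
```

>>> play_rows([
  [[0.008,0.0008,0],0,0],
  [[0.015,0.0008,0],0,0],
  [[0.02,0.0008,0],0,0],
  [[0.024,0.0008,0],0,0],
  [[0.026,0.0008,0],0,0],
  [[0.027,0.0008,0],0,0],
  [[0.027,0.0008,0],0,0],
])

```text
time: 5.6
tool_pos: [0.62, -0.0863, 0.0968]
eef_rot: [0.439, 0.552, -0.441, 0.555]
wrist_force: [-0.2, 0.2, -3.8]
gripper_width: 0.0359
```

Still no contact force; I'll ease down until it touches.

>>> play_rows([
  [[0.001,0,0],0,0],
  [[0.001,0,0],0,0],
  [[0.002,0,0],0,0],
  [[0.002,0,0],0,0],
])

```text
time: 6.0
tool_pos: [0.6203, -0.0864, 0.096]
eef_rot: [0.44, 0.551, -0.44, 0.556]
wrist_force: [-2.8, 1.2, 11.5]
gripper_width: 0.0353
```

>>> play_rows([
  [[0,0,0],0,0.045],
  [[0,0,0],0,0.055],
  [[0,0,0],0,0.055],
  [[0,0,0],0,0.055],
  [[-0.03,0,0],0,0.055],
  [[-0.07,0,0],0,0.055],
  [[-0.12,0,0],0,0.055],
  [[-0.16,0,0],0,0.055],
  [[-0.16,0,0],0,0.0854],
])

```text
time: 6.9
tool_pos: [0.6212, -0.086, 0.2614]
eef_rot: [0.441, 0.549, -0.439, 0.558]
wrist_force: [0.2, 0.6, -0.8]
gripper_width: 0.0681
```

Run:
```python
from h import *
import pickle
plan(.50,.20,.25,-25.4)
plan(.531,.31,.25,-25.4)
c=camera_info('wrist'); im=read_camera('wrist'); cv2.imwrite('pics/w4.png',im[:,:,::-1])
pickle.dump(c,open('w4.pkl','wb'))
```

```text
t 6.9 tcp [ 0.6212 -0.086   0.2614] jaw -76.98 down [ 0.012  -0.007  -0.9999] q [-0.266  0.431  0.291  1.417 -0.004  2.649] w 0.0681 F [ 0.2  0.6 -0.8]
  shift [ 0.008  -0.0538 -0.306 ] turn -0.9002 rows 6.2164763896321045
t 6.9 tcp [ 0.6212 -0.086   0.2614] jaw -76.98 down [ 0.012  -0.007  -0.9999] q [-0.266  0.431  0.291  1.417 -0.004  2.649] w 0.0681 F [ 0.2  0.6 -0.8]
  shift [ 0.0076  0.0012 -0.4062] turn -0.9002 rows 8.125778407518
```

View pics/w4.png

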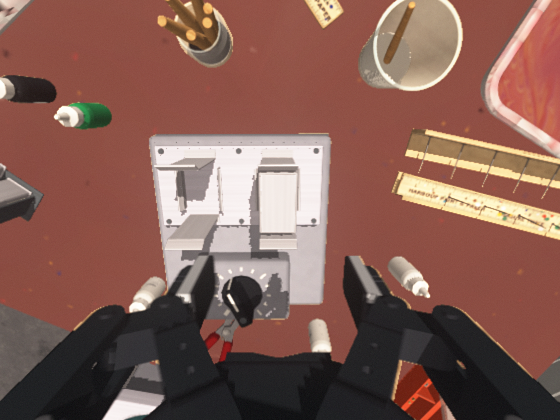

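Run:
```python
from h import *
crop('pics/w4.png','pics/w4d.png',185,245,115,85,6.5)
crop('pics/w4.png','pics/w4b.png',150,130,180,125,4.4)
```

View pics/w4d.png

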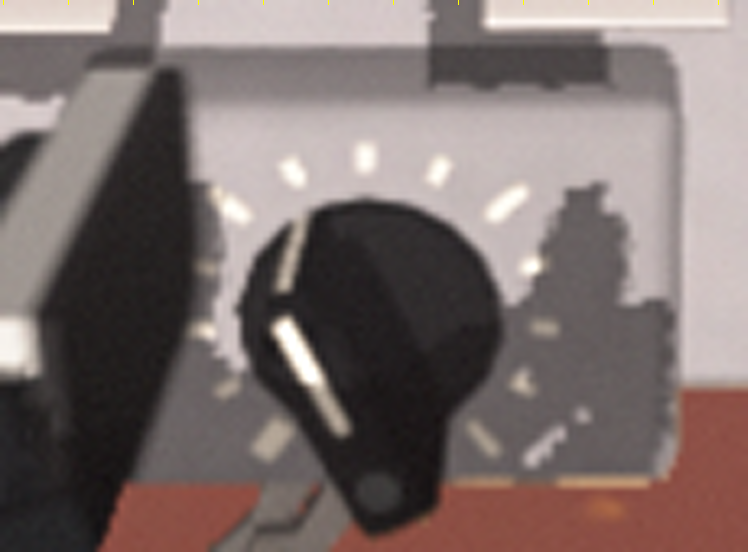

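View pics/w4b.png

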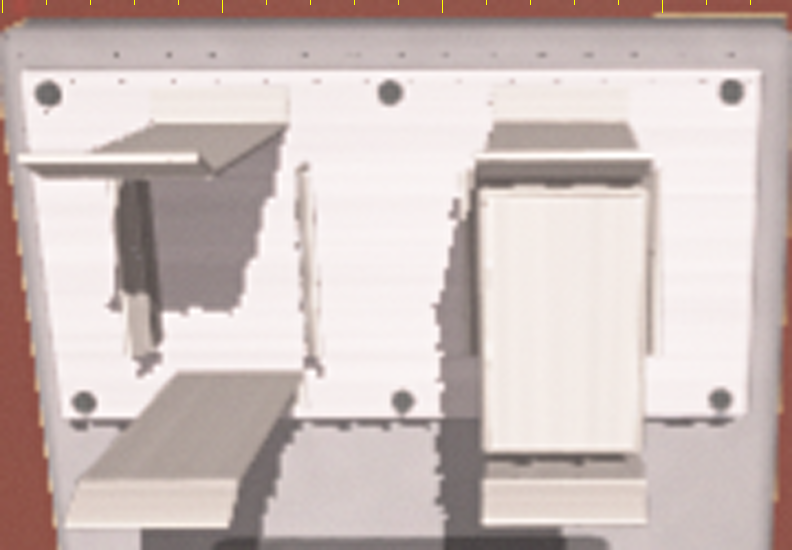

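Run:
```python
from h import *
import pickle
c=pickle.load(open('w4.pkl','rb'))
p=np.array([.5562,-.0548,.2286])
def sh(w):
    d=w[:,:2]-p[:2]; cc,s=np.cos(p[2]),np.sin(p[2]); return np.c_[cc*d[:,0]+s*d[:,1],-s*d[:,0]+cc*d[:,1]]*1000
f=lambda uv,z: sh(p2w('wrist',c2p(uv,185,245,6.5),z,c))
print('line top',f([(280,320),(345,432)],.124))
print('front edge base',f([(305,213)],.09))
print('bar top far end (knob)',f([(380,492),(375,535),(438,505)],.124))
m=f([(272,438),(228,385),(203,330),(207,268),(233,205),(292,172),(365,157),(438,170),(507,203),(532,265),(545,327),(523,382),(485,440)],.084)
d=m-[-76,0]; print(m.round(1)); print(np.degrees(np.arctan2(d[:,1],d[:,0])).round(1),np.hypot(*d.T).round(1))
```

```text
line top [[-51.66458995   9.88273342]
 [-74.09275351  -0.19060671]]
front edge base [[-50.98790484  10.49060726]]
bar top far end (knob) [[-86.50985348  -5.79199953]
 [-95.55468609  -4.56666266]
 [-89.29757912 -15.885407  ]]
[[-104.9   20.6]
 [ -92.6   28.5]
 [ -80.1   32.6]
 [ -66.3   30.9]
 [ -52.7   25.1]
 [ -45.7   13.6]
 [ -42.6   -0.4]
 [ -45.4  -14. ]
 [ -52.5  -27. ]
 [ -66.   -31.5]
 [ -79.8  -33.9]
 [ -92.2  -29.4]
 [-105.6  -21.7]]
[ 144.5  120.1   97.1   72.6   47.2   24.1   -0.6  -24.7  -49.   -72.4
  -96.4 -118.9 -143.8] [35.4 33.  32.9 32.4 34.3 33.2 33.4 33.6 35.7 33.1 34.1 33.6 36.7]
```

>>> play_rows([
  [[0,0,-0.04],-0.1,0.0854],
  [[0,0,-0.085],-0.2,0.0854],
  [[0,0,-0.13],-0.3,0.0854],
  [[0,0,-0.175],-0.4,0.0854],
  [[0,0,-0.22],-0.5,0.0854],
  [[0,0,-0.265],-0.6,0.0854],
  [[0,0,-0.31],-0.7,0.0854],
  [[0,0,-0.355],-0.8,0.0854],
  [[0.007,0.001,-0.406],-0.9,0.0854],
  [[0.007,0.001,-0.406],-0.9,0.0854],
])

```text
time: 7.95
tool_pos: [0.5279, 0.3142, 0.2458]
eef_rot: [0.151, 0.688, -0.154, 0.693]
wrist_force: [0.3, -2.2, -0.8]
gripper_width: 0.0854
```

>>> play_rows([
  [[0,0,0],0,0.0854],
  [[0,0,0],0,0.0854],
])

```text
time: 8.15
tool_pos: [0.5276, 0.3138, 0.2448]
eef_rot: [0.151, 0.688, -0.155, 0.692]
wrist_force: [-0.0, -0.4, -0.3]
gripper_width: 0.0853
```

Run:
```python
from h import *
import pickle
plan(.531,.31,.25,-25.4)
c=camera_info('wrist'); im=read_camera('wrist'); cv2.imwrite('pics/w5.png',im[:,:,::-1])
pickle.dump(c,open('w5.pkl','wb'))
```

```text
t 8.15 tcp [0.5276 0.3138 0.2448] jaw -24.96 down [ 0.0039 -0.0071 -1.    ] q [ 0.408  0.418  0.224  1.376 -0.008  2.414] w 0.0853 F [-0.  -0.4 -0.3]
  shift [-0.0051 -0.0021  0.0047] turn 0.0077 rows 0.1455044310261138
```

View pics/w5.png

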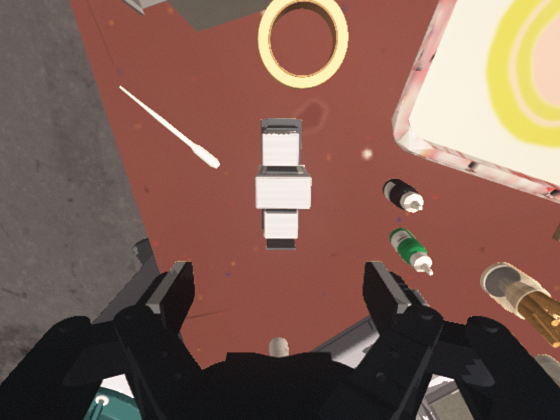

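Run:
```python
from h import *
crop('pics/w5.png','pics/w5c.png',235,110,95,145,4)
```

```text
(no output)
```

View pics/w5c.png

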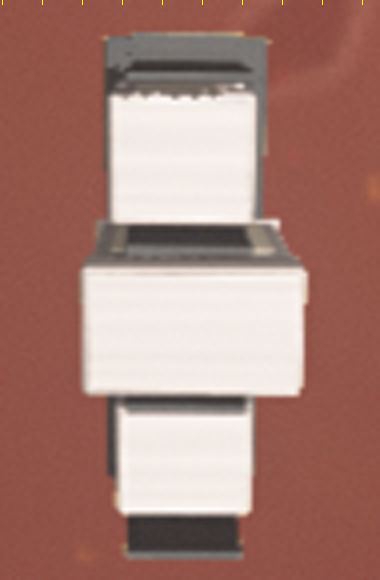

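Run:
```python
from h import *
import pickle; c=pickle.load(open('w5.pkl','rb'))
uv=c2p([(305,268),(302,394),(85,394),(83,268)],235,110,4)
T=[(.03,.018,.084),(.03,-.018,.084),(-.03,-.018,.084),(-.03,.018,.084)]
q,r=fit('wrist',T,uv,(.531,.31,-.443),c); print(q,np.degrees(q[2]),r)
plan(q[0],q[1],.040,np.degrees(q[2]))
```

```text
[ 0.53286887  0.30996287 -0.43645261] -25.006892637304922 [[ 0.77681036 -0.48391071]
 [ 0.34987786  0.53606965]
 [-0.40627233  0.59040921]
 [-0.68623163 -0.46819355]]
t 8.2 tcp [0.528  0.3134 0.2453] jaw -25.01 down [ 0.0046 -0.0068 -1.    ] q [ 0.407  0.417  0.224  1.376 -0.008  2.414] w 0.0856 F [-0.3 -0.3 -0. ]
  shift [ 2.053e-01 -2.000e-04  4.400e-03] turn -0.0001 rows 4.107249965298033
```

>>> play_rows([
  [[0.03,0,0.0044],0,0.0854],
  [[0.07,0,0.0044],0,0.0854],
  [[0.11,0,0.0044],0,0.0854],
  [[0.11,0,0.0044],0,0.0854],
])

```text
time: 8.6
tool_pos: [0.5305, 0.3085, 0.1311]
eef_rot: [0.15, 0.69, -0.157, 0.69]
wrist_force: [-0.3, -0.8, 0.6]
gripper_width: 0.0853
```

Run:
```python
from h import *
plan(.5329,.31,.038,-25)
```

```text
t 8.6 tcp [0.5305 0.3085 0.1311] jaw -25.14 down [-0.0024 -0.0099 -0.9999] q [ 0.398  0.462 -0.014  1.101 -0.008  2.407] w 0.0853 F [-0.3 -0.8  0.6]
  shift [0.093  0.0033 0.0014] turn -0.0024 rows 1.8621732083056404
```

>>> play_rows([
  [[0.03,0.0033,0.0014],-0.002,0.0854],
  [[0.06,0.0033,0.0014],-0.002,0.0854],
  [[0.085,0.0033,0.0014],-0.002,0.0854],
  [[0.093,0.0033,0.0014],-0.002,0.0854],
  [[0.093,0.0033,0.0014],-0.002,0.0854],
])

```text
time: 9.1
tool_pos: [0.5335, 0.3096, 0.0389]
eef_rot: [0.15, 0.69, -0.157, 0.69]
wrist_force: [-0.7, 0.7, 0.6]
gripper_width: 0.0852
```

Run:
```python
from h import *
plan(.5329,.31,.038,-25)
```

```text
t 9.1 tcp [0.5335 0.3096 0.0389] jaw -25.07 down [-0.0023 -0.0099 -0.9999] q [ 0.398  0.536 -0.154  0.887 -0.008  2.406] w 0.0852 F [-0.7  0.7  0.6]
  shift [ 0.0009  0.0001 -0.0007] turn -0.0012 rows 0.021958282393160684
```

>>> play_rows([
  [[0,0,-0.0005],0,0.07],
  [[0,0,-0.0005],0,0.06],
  [[0,0,-0.0005],0,0.05],
  [[0,0,-0.0005],0,0.04],
  [[0,0,-0.0005],0,0.03],
  [[0,0,-0.0005],0,0.0],
])

```text
time: 9.7
tool_pos: [0.534, 0.3102, 0.0408]
eef_rot: [0.15, 0.689, -0.157, 0.691]
wrist_force: [-0.2, -1.8, 10.8]
gripper_width: 0.0595
```

>>> play_rows([
  [[-0.005,0,0],0,0],
  [[-0.015,0,0],0,0],
  [[-0.03,0,0],0,0],
  [[-0.03,0,0],0,0],
])

```text
time: 10.1
tool_pos: [0.535, 0.3109, 0.0732]
eef_rot: [0.151, 0.688, -0.156, 0.692]
wrist_force: [0.7, 0.5, -4.0]
gripper_width: 0.0592
```

Run:
```python
from h import *
plan(.5329,.31,.2,-25)
im=read_camera('wrist'); cv2.imwrite('pics/w6.png',im[:,:,::-1])
```

```text
t 10.1 tcp [0.535  0.3109 0.0732] jaw -25.07 down [ 0.0034 -0.0076 -1.    ] q [ 0.399  0.506 -0.105  0.96  -0.008  2.407] w 0.0592 F [ 0.7  0.5 -4. ]
  shift [-0.1267 -0.0024 -0.0007] turn -0.0012 rows 2.535494023848621
```

View pics/w6.png

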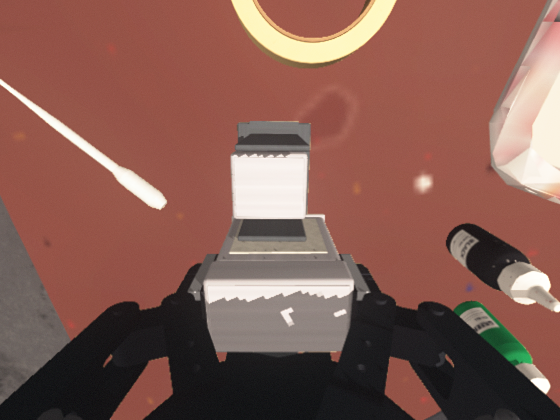

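>>> play_rows([
  [[-0.02,-0.001,0],0,0],
  [[-0.05,-0.001,0],0,0],
  [[-0.09,-0.001,0],0,0],
  [[-0.13,-0.001,0],0,0],
  [[-0.16,-0.001,0],0,0],
  [[-0.16,-0.001,0],0,0],
])

```text
time: 10.75
tool_pos: [0.5351, 0.3117, 0.2356]
eef_rot: [0.152, 0.687, -0.155, 0.693]
wrist_force: [0.1, 0.1, -2.8]
gripper_width: 0.0592
```

Run:
```python
from h import *
plan(.46,.16,.23,13.1)
```

```text
t 10.75 tcp [0.5351 0.3117 0.2356] jaw -25.07 down [ 0.0074 -0.0059 -1.    ] q [ 0.4    0.426  0.212  1.353 -0.008  2.408] w 0.0592 F [ 0.1  0.1 -2.8]
  shift [ 0.0059 -0.1692 -0.0038] turn -0.6662 rows 4.443401881867941
```

>>> play_rows([
  [[0,-0.02,0],-0.1,0],
  [[0,-0.045,0],-0.2,0],
  [[0,-0.07,0],-0.3,0],
  [[0,-0.095,-0.001],-0.4,0],
  [[0,-0.12,-0.002],-0.5,0],
  [[0,-0.145,-0.003],-0.6,0],
  [[0.005,-0.172,0.01],-0.667,0],
  [[0.005,-0.172,0.01],-0.667,0],
  [[0.005,-0.172,0.01],-0.667,0],
])

```text
time: 11.65
tool_pos: [0.4709, 0.1513, 0.2301]
eef_rot: [-0.083, 0.701, 0.078, 0.704]
wrist_force: [-0.9, 0.1, -2.8]
gripper_width: 0.0591
```

Run:
```python
from h import *
plan(.47,.15,.045,13.1)
im=read_camera('wrist'); cv2.imwrite('pics/w7.png',im[:,:,::-1])
```

```text
t 11.65 tcp [0.4709 0.1513 0.2301] jaw 13.04 down [ 0.0059 -0.006  -1.    ] q [ 0.15   0.208 -0.127  1.231 -0.007  1.493] w 0.0591 F [-0.9  0.1 -2.8]
  shift [ 0.1851  0.0003 -0.002 ] turn -0.001 rows 3.7013779397097966
```

View pics/w7.png

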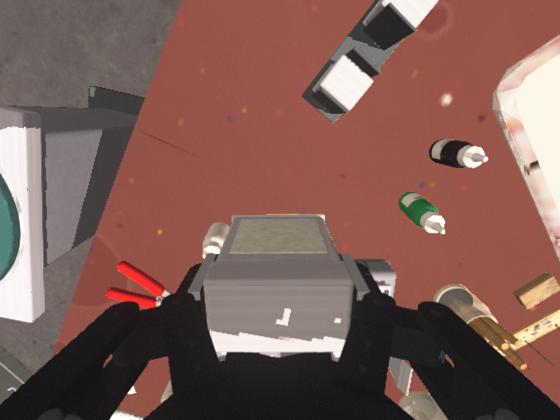

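>>> play_rows([
  [[0.04,0,0],0,0],
  [[0.08,0,0],0,0],
  [[0.12,0,0],0,0],
  [[0.155,0,0],0,0],
  [[0.175,0,0],0,0],
  [[0.185,0,0],0,0],
  [[0.188,0,0],0,0],
  [[0.191,0,0],0,0],
  [[0.193,0,0],0,0],
  [[0.193,0,0],0,0],
])

```text
time: 12.7
tool_pos: [0.4726, 0.1507, 0.0378]
eef_rot: [-0.083, 0.7, 0.078, 0.705]
wrist_force: [-1.0, -0.1, -3.1]
gripper_width: 0.0592
```

>>> play_rows([
  [[0.001,0,0],0,0],
  [[0.002,0,0],0,0],
  [[0.003,0,0],0,0],
  [[0.003,0,0],0,0],
])

```text
time: 13.1
tool_pos: [0.4732, 0.1508, 0.0368]
eef_rot: [-0.083, 0.699, 0.078, 0.706]
wrist_force: [-9.1, 0.1, 36.5]
gripper_width: 0.0593
```

>>> play_rows([
  [[0,0,0],0,0],
  [[0,0,0],0,0.065],
  [[0,0,0],0,0.075],
  [[0,0,0],0,0.0854],
  [[0,0,0],0,0.0854],
  [[-0.03,0,0],0,0.0854],
  [[-0.07,0,0],0,0.0854],
  [[-0.11,0,0],0,0.0854],
  [[-0.11,0,0],0,0.0854],
])

```text
time: 14.0
tool_pos: [0.4743, 0.1518, 0.1512]
eef_rot: [-0.083, 0.697, 0.078, 0.708]
wrist_force: [1.8, -0.6, -1.2]
gripper_width: 0.0856
```

Run:
```python
from h import *
import pickle
plan(.4726,.1508,.2,103.1)
c=camera_info('wrist'); im=read_camera('wrist'); cv2.imwrite('pics/w8.png',im[:,:,::-1])
pickle.dump(c,open('w8.pkl','wb'))
```

```text
t 14.0 tcp [0.4743 0.1518 0.1512] jaw 13.09 down [ 0.0162 -0.0044 -0.9999] q [ 0.15   0.247 -0.295  1.013 -0.007  1.492] w 0.0856 F [ 1.8 -0.6 -1.2]
  shift [-0.0488 -0.001  -0.0012] turn 1.5706 rows 10.475902392778783
```

View pics/w8.png

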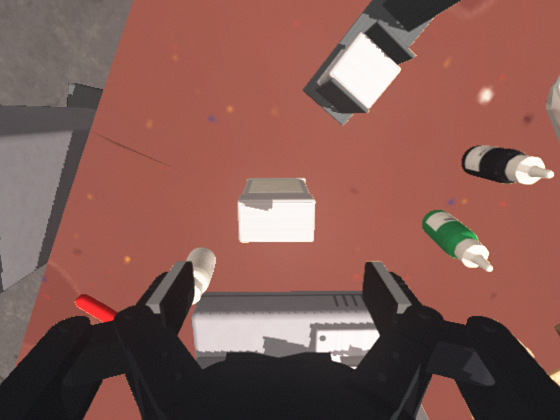

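>>> play_rows([
  [[-0.02,0,0],-0.14,0.0854],
  [[-0.03,0,0],-0.28,0.0854],
  [[-0.04,0,0],-0.42,0.0854],
  [[-0.05,0,0],-0.56,0.0854],
  [[-0.05,-0.001,-0.001],-0.7,0.0854],
  [[-0.05,-0.001,-0.001],-0.84,0.0854],
  [[-0.05,-0.001,-0.001],-0.98,0.0854],
  [[-0.05,-0.001,-0.001],-1.12,0.0854],
  [[-0.05,-0.001,-0.001],-1.26,0.0854],
  [[-0.05,-0.001,-0.001],-1.4,0.0854],
])

```text
time: 15.05
tool_pos: [0.4716, 0.1506, 0.1976]
eef_rot: [0.52, -0.482, -0.511, -0.485]
wrist_force: [0.1, -0.1, -0.4]
gripper_width: 0.085
```

Run:
```python
from h import *
plan(.4726,.1508,.2,103.1)
```

```text
t 15.05 tcp [0.4716 0.1506 0.1976] jaw 93.62 down [ 0.0118 -0.0051 -0.9999] q [ 0.148  0.218 -0.203  1.139 -0.007  0.085] w 0.085 F [ 0.1 -0.1 -0.4]
  shift [-0.0024 -0.0011  0.0001] turn -0.1654 rows 1.1031311628093434
```

>>> play_rows([
  [[-0.002,-0.001,0],-0.14,0.0854],
  [[-0.002,-0.001,0],-0.165,0.0854],
  [[-0.002,-0.001,0],-0.165,0.0854],
])

```text
time: 15.35
tool_pos: [0.4723, 0.1506, 0.1989]
eef_rot: [0.557, -0.44, -0.549, -0.441]
wrist_force: [-0.7, 0.3, 0.2]
gripper_width: 0.0855
```

Run:
```python
from h import *
import pickle
plan(.4726,.1508,.036,103.1)
c=camera_info('wrist'); im=read_camera('wrist'); cv2.imwrite('pics/w9.png',im[:,:,::-1])
pickle.dump(c,open('w9.pkl','wb'))
crop('pics/w9.png','pics/w9c.png',220,130,120,120,5)
```

```text
t 15.35 tcp [0.4723 0.1506 0.1989] jaw 102.91 down [ 0.0106 -0.0052 -0.9999] q [ 0.148  0.22  -0.198  1.144 -0.007 -0.077] w 0.0855 F [-0.7  0.3  0.2]
  shift [0.1629 0.0012 0.0013] turn -0.0032 rows 3.2572695306350767
```

View pics/w9.png

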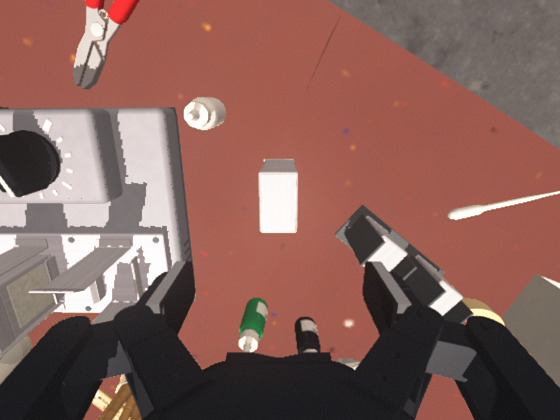

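View pics/w9c.png

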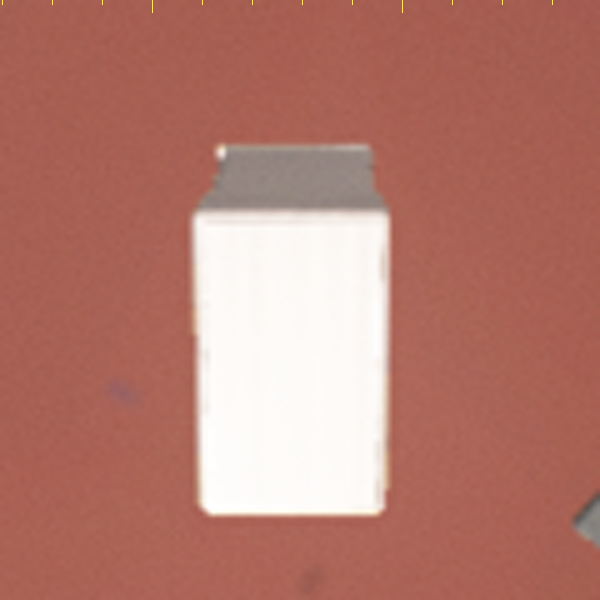

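Run:
```python
from h import *
import pickle; c=pickle.load(open('w9.pkl','rb'))
uv=c2p([(194,211),(388,211),(385,515),(199,515)],220,130,5)
T=[(-.03,-.018,.08),(-.03,.018,.08),(.03,.018,.08),(.03,-.018,.08)]
q,r=fit('wrist',T,uv,(.4726,.1508,.228),c); print(q,np.degrees(q[2]),r)
plan(q[0],q[1],.036,np.degrees(q[2])+90)
```

```text
[0.47438313 0.15026675 0.2280559 ] 13.066640334458429 [[-0.54151169 -0.28644217]
 [ 0.555525   -0.339204  ]
 [ 0.02894787  0.3823653 ]
 [-0.04112801  0.37517693]]
t 15.4 tcp [0.4723 0.1507 0.199 ] jaw 102.87 down [ 0.0108 -0.0052 -0.9999] q [ 0.148  0.219 -0.197  1.144 -0.007 -0.077] w 0.0853 F [-0.7 -0.7 -0.5]
  shift [ 0.163  -0.0004  0.0004] turn -0.0034 rows 3.2608602363074812
```

>>> play_rows([
  [[0.04,0,0],-0.003,0.0854],
  [[0.08,0,0],-0.003,0.0854],
  [[0.12,0,0],-0.003,0.07],
  [[0.15,0,0],-0.003,0.07],
  [[0.163,0,0],-0.003,0.065],
  [[0.163,0,0],-0.003,0.04],
  [[0.163,0,0],-0.003,0.03],
  [[0.163,0,0],-0.003,0.0],
  [[0.163,0,0],-0.003,0.0],
  [[0.163,0,0],-0.003,0.0],
])

```text
time: 16.4
tool_pos: [0.4745, 0.1499, 0.0366]
eef_rot: [0.558, -0.439, -0.549, -0.441]
wrist_force: [-0.2, -0.2, 3.1]
gripper_width: 0.0354
```

Run:
```python
from h import *
plan(.4744,.1503,.26,103.1)
```

```text
t 16.4 tcp [0.4745 0.1499 0.0366] jaw 103.03 down [ 0.012  -0.005  -0.9999] q [ 0.146  0.357 -0.488  0.714 -0.007 -0.082] w 0.0354 F [-0.2 -0.2  3.1]
  shift [-0.2233 -0.0024 -0.0012] turn -0.0013 rows 4.467129600970153
```

>>> play_rows([
  [[-0.03,0,0],0,0],
  [[-0.07,0,0],0,0],
  [[-0.12,0,0],0,0],
  [[-0.17,0,0],0,0],
  [[-0.215,-0.002,0],0,0],
  [[-0.223,-0.002,0],0,0],
  [[-0.223,-0.002,0],0,0],
])

```text
time: 17.1
tool_pos: [0.4743, 0.1515, 0.2606]
eef_rot: [0.558, -0.438, -0.548, -0.442]
wrist_force: [-0.3, 0.5, -2.6]
gripper_width: 0.0348
```

Run:
```python
from h import *
plan(.5995,.0015,.26,103.1)
plan(.57,.0615,.26,103.1)
```

```text
t 17.1 tcp [0.4743 0.1515 0.2606] jaw 103.02 down [ 0.0144 -0.0047 -0.9999] q [ 0.149  0.2   -0.056  1.302 -0.007 -0.078] w 0.0348 F [-0.3  0.5 -2.6]
  shift [ 0.0031 -0.0882 -0.1744] turn -0.0014 rows 3.9087648956455965
t 17.1 tcp [0.4743 0.1515 0.2606] jaw 103.02 down [ 0.0144 -0.0047 -0.9999] q [ 0.149  0.2   -0.056  1.302 -0.007 -0.078] w 0.0348 F [-0.3  0.5 -2.6]
  shift [ 0.0024 -0.0729 -0.1093] turn -0.0014 rows 2.628479918738554
```

>>> play_rows([
  [[0,-0.018,-0.035],0,0],
  [[0,-0.036,-0.07],0,0],
  [[0,-0.054,-0.105],0,0],
  [[0,-0.072,-0.14],0,0],
  [[0.003,-0.088,-0.174],-0.001,0],
  [[0.003,-0.088,-0.174],-0.001,0],
  [[0.003,-0.088,-0.174],-0.001,0],
  [[0.003,-0.088,-0.174],-0.001,0],
])

```text
time: 17.9
tool_pos: [0.5985, 0.0024, 0.259]
eef_rot: [0.558, -0.438, -0.549, -0.441]
wrist_force: [-0.1, 0.1, -2.5]
gripper_width: 0.0357
```

Run:
```python
from h import *
import pickle
plan(.5995,.0015,.0985,103.1)
c=camera_info('wrist'); im=read_camera('wrist'); im=im[:,:,::-1].copy();cv2.imwrite('pics/w10.png',im)
pickle.dump(c,open('w10.pkl','wb'))
p=[.5562,-.0548,.2286]
def rect(xa,xb,ya,yb,z,col):
    q=proj('wrist',place(p,[(xa,ya,z),(xb,ya,z),(xb,yb,z),(xa,yb,z)]),c)
    cv2.polylines(im,[np.round(q*16).astype(int).reshape(-1,1,2)],True,col,1,cv2.LINE_AA,4)
rect(.006,.104,-.098,.098,.062,(255,0,0))
for y in(.045,-.045): rect(.055-.0335,.055+.0335,y-.0205,y+.0205,.062,(255,0,255))
cv2.imwrite('pics/ov10.png',im)
```

```text
t 17.9 tcp [0.5985 0.0024 0.259 ] jaw 103.09 down [ 0.0124 -0.0043 -0.9999] q [-0.131  0.378  0.198  1.378 -0.003 -0.359] w 0.0357 F [-0.1  0.1 -2.5]
  shift [0.1605 0.001  0.    ] turn -0.0001 rows 3.209146261631423
```

View pics/ov10.png

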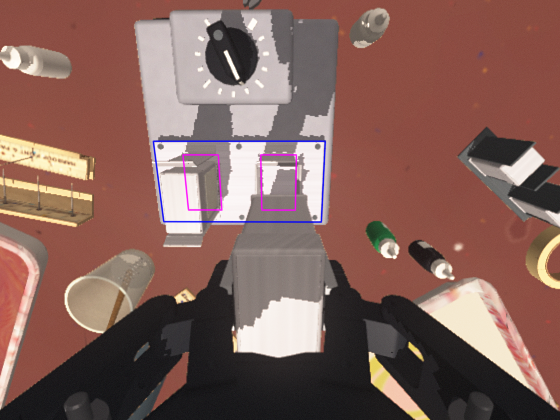

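>>> play_rows([
  [[0.03,0.001,0],0,0],
  [[0.06,0.001,0],0,0],
  [[0.085,0.001,0],0,0],
  [[0.105,0.001,0],0,0],
  [[0.12,0.001,0],0,0],
  [[0.13,0.001,0],0,0],
  [[0.133,0.001,0],0,0],
  [[0.133,0.001,0],0,0],
])

```text
time: 18.75
tool_pos: [0.5992, 0.0021, 0.1267]
eef_rot: [0.559, -0.438, -0.549, -0.441]
wrist_force: [0.4, 0.6, -1.7]
gripper_width: 0.0355
```

Run:
```python
from h import *
plan(.5995,.0015,.0985,103.1)
```

```text
t 18.75 tcp [0.5992 0.0021 0.1267] jaw 103.14 down [ 0.0133 -0.0044 -0.9999] q [-0.131  0.427 -0.086  1.044 -0.003 -0.361] w 0.0355 F [ 0.4  0.6 -1.7]
  shift [ 0.0282  0.0001 -0.0004] turn 0.0008 rows 0.5634084734925632
```

>>> play_rows([
  [[0.008,0,-0.0004],0,0],
  [[0.015,0,-0.0004],0,0],
  [[0.02,0,-0.0004],0,0],
  [[0.024,0,-0.0004],0,0],
  [[0.027,0,-0.0004],0,0],
  [[0.028,0,-0.0004],0,0],
  [[0.028,0,-0.0004],0,0],
])

```text
time: 19.45
tool_pos: [0.5997, 0.0016, 0.0988]
eef_rot: [0.559, -0.438, -0.549, -0.441]
wrist_force: [0.6, -0.4, -4.1]
gripper_width: 0.0354
```

>>> play_rows([
  [[0.001,0,0],0,0],
  [[0.001,0,0],0,0],
])

```text
time: 19.65
tool_pos: [0.5998, 0.0016, 0.0986]
eef_rot: [0.559, -0.438, -0.549, -0.441]
wrist_force: [-3.4, 0.8, 9.5]
gripper_width: 0.0356
```

>>> play_rows([
  [[0,0,0],0,0.045],
  [[0,0,0],0,0.055],
  [[0,0,0],0,0.055],
  [[0,0,0],0,0.055],
  [[-0.03,0,0],0,0.055],
  [[-0.07,0,0],0,0.055],
  [[-0.12,0,0],0,0.055],
  [[-0.16,0,0],0,0.055],
  [[-0.165,0,0],0,0.055],
  [[-0.165,0,0],0,0.055],
])

```text
time: 20.65
tool_pos: [0.598, 0.0023, 0.2644]
eef_rot: [0.56, -0.437, -0.548, -0.442]
wrist_force: [-0.1, -0.3, -1.1]
gripper_width: 0.0549
```

Run:
```python
from h import *
import pickle
plan(.4821,-.072,.2,13.1+24+90)
im=read_camera('wrist'); cv2.imwrite('pics/w11.png',im[:,:,::-1])
```

```text
t 20.65 tcp [0.598  0.0023 0.2644] jaw 103.15 down [ 0.0164 -0.0047 -0.9999] q [-0.131  0.374  0.206  1.386 -0.003 -0.361] w 0.0549 F [-0.1 -0.3 -1.1]
  shift [ 0.0629  0.1307 -0.0454] turn -0.4181 rows 3.0393642369835225
```

View pics/w11.png

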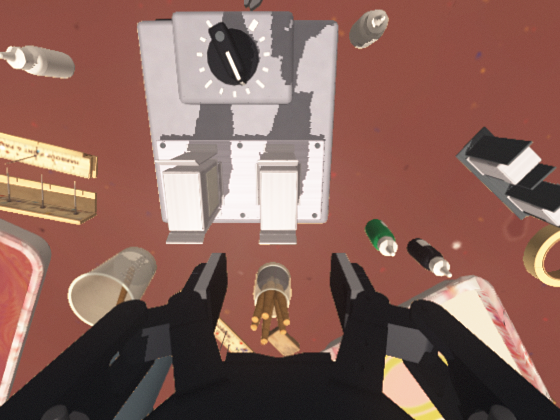

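>>> play_rows([
  [[0,0.035,-0.012],-0.1,0.055],
  [[0,0.07,-0.024],-0.2,0.055],
  [[0.02,0.105,-0.036],-0.3,0.055],
  [[0.05,0.13,-0.045],-0.4,0.055],
  [[0.063,0.131,-0.045],-0.418,0.055],
  [[0.063,0.131,-0.045],-0.418,0.055],
  [[0.063,0.131,-0.045],-0.418,0.055],
])

```text
time: 21.4
tool_pos: [0.4809, -0.0714, 0.1982]
eef_rot: [0.638, -0.314, -0.628, -0.316]
wrist_force: [0.0, 0.0, -0.2]
gripper_width: 0.0552
```

Run:
```python
from h import *
import pickle
plan(.4821,-.072,.095,127.1)
c=camera_info('wrist'); im=read_camera('wrist'); cv2.imwrite('pics/w12.png',im[:,:,::-1])
pickle.dump(c,open('w12.pkl','wb'))
crop('pics/w12.png','pics/w12c.png',210,130,140,140,5)
print(proj('wrist',[place([.5562,-.0548,.2286],(-.076,0,z))[0] for z in (.084,.124)],c))
```

```text
t 21.4 tcp [ 0.4809 -0.0714  0.1982] jaw 127.05 down [ 0.0129 -0.004  -0.9999] q [-0.315  0.201 -0.225  1.132  0.    -0.962] w 0.0552 F [ 0.   0.  -0.2]
  shift [ 0.1033  0.0002 -0.    ] turn -0.001 rows 2.0651341210401606
[[278.06314048 203.41926761]
 [277.5260686  218.29389875]]
```

View pics/w12c.png

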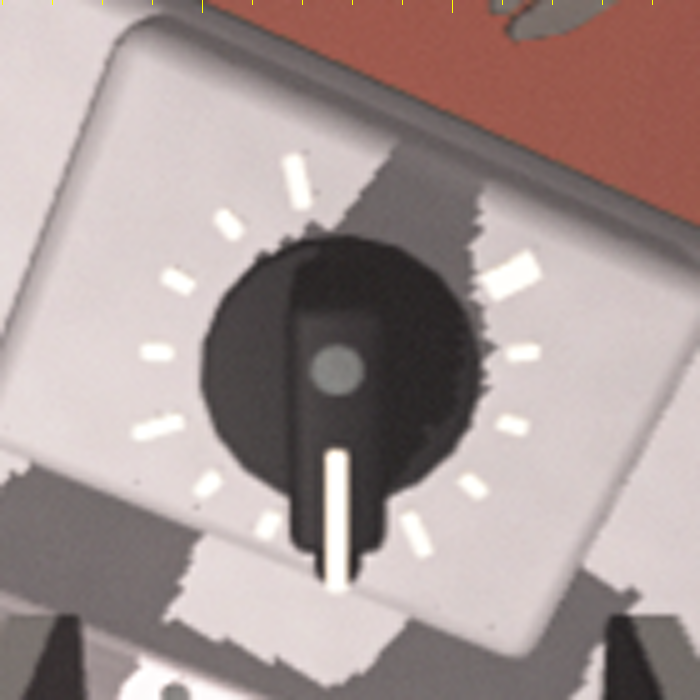

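>>> play_rows([
  [[0.03,0,0],-0.001,0.05],
  [[0.06,0,0],-0.001,0.05],
  [[0.085,0,0],-0.001,0.05],
  [[0.1,0,0],-0.001,0.05],
  [[0.102,0,0],-0.001,0.05],
  [[0.102,0,0],-0.001,0.05],
])

```text
time: 22.05
tool_pos: [0.4834, -0.0718, 0.0972]
eef_rot: [0.638, -0.314, -0.628, -0.316]
wrist_force: [-0.0, 0.1, 0.5]
gripper_width: 0.0501
```

>>> play_rows([
  [[0,0,0],0,0.03],
  [[0,0,0],0,0.02],
  [[0,0,0],0,0.01],
  [[0,0,0],0,0.0],
  [[0,0,0],0,0.0],
])

```text
time: 22.55
tool_pos: [0.4839, -0.0716, 0.0982]
eef_rot: [0.639, -0.314, -0.628, -0.316]
wrist_force: [-1.1, 2.7, 9.4]
gripper_width: 0.015
```

Run:
```python
from h import *
plan(.4821,-.072,.095,55.1)
```

```text
t 22.55 tcp [ 0.4839 -0.0716  0.0982] jaw 127.14 down [ 0.0157 -0.0043 -0.9999] q [-0.314  0.275 -0.415  0.864  0.001 -0.963] w 0.015 F [-1.1  2.7  9.4]
  shift [0.0032 0.0017 0.0008] turn 1.2574 rows 8.38679612967929
```

>>> play_rows([
  [[0,0,0],0.11,0],
  [[0,0.0002,-0.0002],0.22,0],
  [[0,0.0003,-0.0004],0.33,0],
  [[0,0.0005,-0.0006],0.44,0],
  [[0,0.0007,-0.0007],0.55,0],
  [[0,0.0009,-0.0008],0.66,0],
  [[0,0.0011,-0.0009],0.77,0],
  [[0,0.0013,-0.001],0.88,0],
  [[0,0.0015,-0.001],0.98,0],
  [[0,0.0015,-0.001],0.98,0],
])

```text
time: 23.55
tool_pos: [0.4839, -0.0737, 0.0983]
eef_rot: [-0.414, 0.573, 0.405, 0.58]
wrist_force: [5.2, -2.9, -9.7]
gripper_width: 0.0144
```

Run:
```python
from h import *
plan(.4821,-.072,.095,55.1)
print(get_obs()['ft_torque'])
im=read_camera('wrist'); cv2.imwrite('pics/w13.png',im[:,:,::-1])
```

```text
t 23.55 tcp [ 0.4839 -0.0737  0.0983] jaw 70.78 down [ 0.0168 -0.0049 -0.9998] q [-0.318  0.275 -0.415  0.863  0.001  0.017] w 0.0144 F [ 5.2 -2.9 -9.7]
  shift [0.0033 0.0023 0.001 ] turn 0.2736 rows 1.825123097526072
[-0.5558042  -0.79206388 -0.03185711]
```

View pics/w13.png

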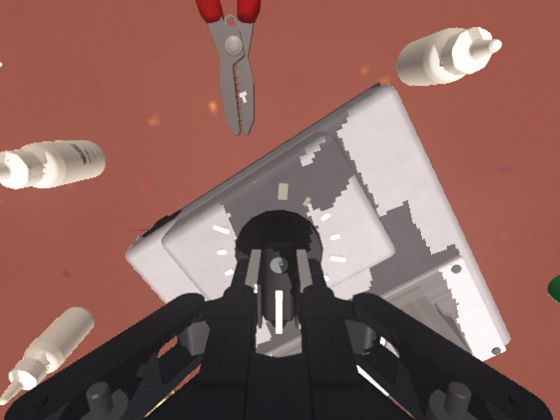

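>>> play_rows([
  [[0,0.0003,0],0.09,0],
  [[0,0.0005,0],0.18,0],
  [[0,0.0005,0],0.25,0],
  [[0,0.0005,0],0.27,0],
  [[0,0.0005,0],0.27,0],
  [[0,0.0005,0],0.27,0],
])

```text
time: 24.2
tool_pos: [0.4837, -0.0742, 0.0984]
eef_rot: [-0.334, 0.622, 0.324, 0.63]
wrist_force: [4.2, -5.2, -10.6]
gripper_width: 0.0149
```

Run:
```python
from h import *
plan(.4821,-.072,.095,55.1)
```

```text
t 24.2 tcp [ 0.4837 -0.0742  0.0984] jaw 55.43 down [ 0.0168 -0.0064 -0.9998] q [-0.319  0.274 -0.416  0.863 -0.001  0.285] w 0.0149 F [  4.2  -5.2 -10.6]
  shift [0.0033 0.0026 0.0009] turn 0.0058 rows 0.08650187320720644
```

>>> play_rows([
  [[0,0,0],0,0.03],
  [[0,0,0],0,0.05],
  [[0,0,0],0,0.05],
  [[0,0,0],0,0.05],
  [[-0.03,0,0],0,0.05],
  [[-0.07,0,0],0,0.05],
  [[-0.11,0,0],0,0.05],
  [[-0.15,0,0],0,0.05],
  [[-0.15,0,0],0,0.05],
])

```text
time: 25.1
tool_pos: [0.4828, -0.0737, 0.2531]
eef_rot: [-0.335, 0.62, 0.322, 0.632]
wrist_force: [1.3, -0.5, -1.6]
gripper_width: 0.05
```

Run:
```python
from h import *
import pickle
plan(.40,-.072,.25,55.1)
c=camera_info('wrist'); im=read_camera('wrist'); cv2.imwrite('pics/w14.png',im[:,:,::-1])
pickle.dump(c,open('w14.pkl','wb'))
crop('pics/w14.png','pics/w14c.png',200,120,160,130,4.5)
```

```text
t 25.1 tcp [ 0.4828 -0.0737  0.2531] jaw 55.44 down [ 0.0236 -0.0085 -0.9997] q [-3.180e-01  1.760e-01 -1.070e-01  1.263e+00 -1.000e-03  2.850e-01] w 0.05 F [ 1.3 -0.5 -1.6]
  shift [ 0.0011  0.0692 -0.0456] turn 0.006 rows 1.656594178626192
```

View pics/w14.png

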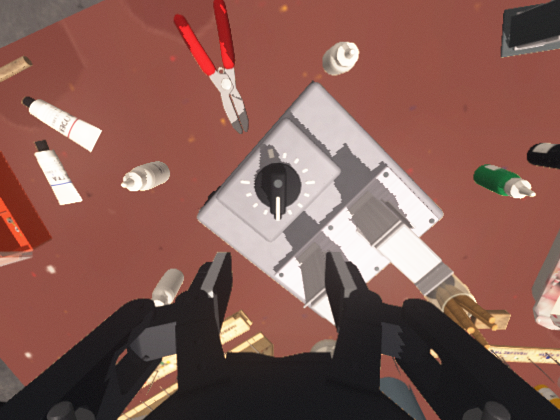

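View pics/w14c.png

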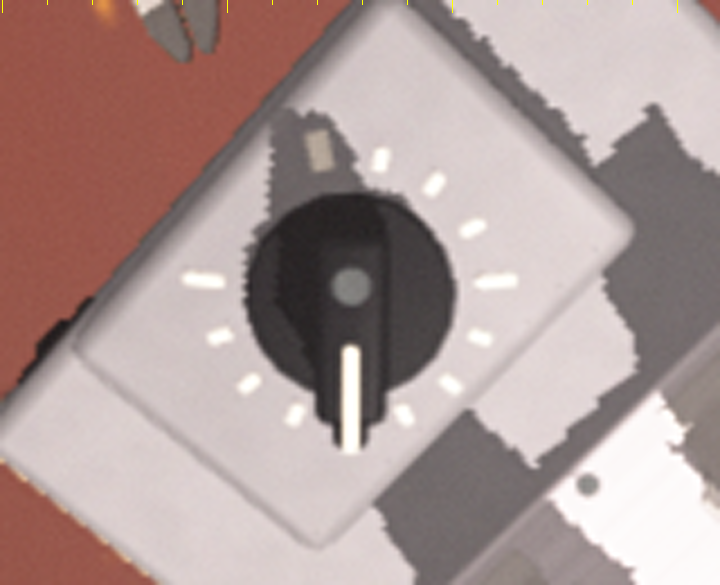

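Run:
```python
from h import *
plan(.33,-.33,.28,55.1)
```

```text
t 25.15 tcp [ 0.4821 -0.0735  0.2505] jaw 55.44 down [ 0.0209 -0.0077 -0.9998] q [-3.18e-01  1.77e-01 -1.11e-01  1.26e+00 -1.00e-03  2.85e-01] w 0.05 F [-0.  -0.1 -0.6]
  shift [-0.0307 -0.0209 -0.2974] turn 0.006 rows 5.993261884131225
```

>>> play_rows([
  [[-0.03,-0.003,-0.04],0,0.05],
  [[-0.03,-0.006,-0.09],0,0.05],
  [[-0.03,-0.01,-0.14],0,0.05],
  [[-0.03,-0.014,-0.19],0,0.05],
  [[-0.03,-0.018,-0.24],0,0.05],
  [[-0.03,-0.021,-0.29],0,0.05],
  [[-0.03,-0.021,-0.295],0,0.05],
  [[-0.03,-0.021,-0.295],0,0.05],
])

```text
time: 25.95
tool_pos: [0.3305, -0.3288, 0.2783]
eef_rot: [-0.333, 0.621, 0.323, 0.632]
wrist_force: [-0.1, -0.2, 0.6]
gripper_width: 0.05
```

Run:
```python
from h import *
plan(.33,-.33,.28,55.1)
for n in('top','scene'):
    im=read_camera(n); cv2.imwrite(f'pics/{n}F.png',im[:,:,::-1])
crop('pics/sceneF.png','pics/sceneFc.png',120,170,230,150,3.3)
crop('pics/topF.png','pics/topFc.png',120,140,320,170,2.4)
```

```text
t 25.95 tcp [ 0.3305 -0.3288  0.2783] jaw 55.28 down [ 0.02   -0.0062 -0.9998] q [-0.966  0.138 -0.086  1.331  0.013 -0.36 ] w 0.05 F [-0.1 -0.2  0.6]
  shift [-0.0017 -0.0003 -0.0013] turn 0.0031 rows 0.04240042645934205
```

View pics/topFc.png

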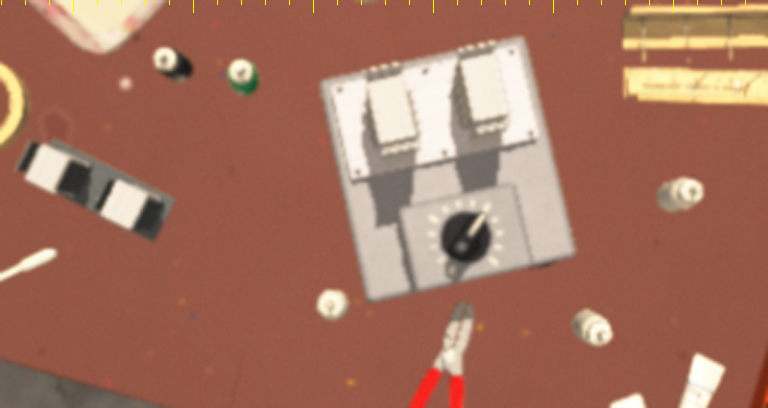

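View pics/sceneFc.png

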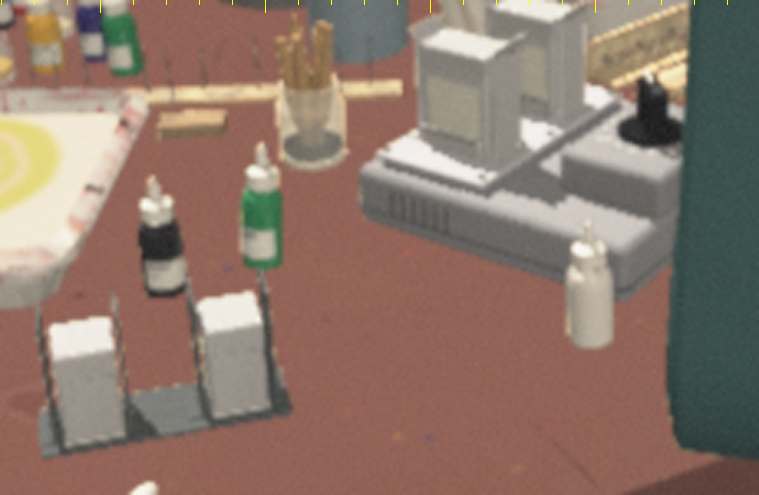

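The final top and scene pictures show both wide tins upright in the bays and the pointer at click 8. The narrow tins and all the bottles are still standing in place. Handing in.

```bash
python3 -c "
from bench import *
print(job_done())"
```

```text
the job is handed in; nothing more can be done
None
```

Both wide tins are standing upright in the shaker's bays and the dial is on its eighth click; I handed the job in at about 26 s of the 72 s allowed.

- **Tins:** I put `wide_tin_1`, held by its broad faces, into `bay_1`. I lifted `wide_tin_0` out of the rack by its ends, stood it on the table and took hold of it again by its broad faces. Then I set it in `bay_0`. I eased each tin down until it touched the platform (about 10 N) before letting go. The grip heights at contact, 96.0 and 98.6 mm, matched full seating to within 0.5 mm. The largest wrist force I read was about 37 N, when I set `wide_tin_0` down on the table.
- **Dial:** After the tins, I turned it clockwise from the fifth click, without passing the eighth. It stopped within about 0.3° of the eighth by the jaw angle. The close-up after release shows marks 7 and 9 on either side of the pointer, with the long mark 8 hidden beneath it.
- **Last checks:** The final top and scene pictures show both tins seated, the two narrow tins in the rack and all five bottles standing where they were. The arm was clear of everything.
- **Disagreement:** The top camera and the wrist camera differed by about 2 mm on where the shaker stands. I used the wrist camera's position, and both tins went into the bays without any side force.

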